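Hang the bread board on the rail with the S-hook

TASK

Take the S-hook off the rail by its wooden tab, hook its lower end through the hole of the wooden board that stands in the slotted foot, lift the board out on the hook, and hang the hook with the board on it back on the rail. Touch the board only with the hook, never with the gripper, and leave the price sign and the honey jar where they are.

Things in the scene. Friction and masses are not known exactly. Their poses are not given: they have to be found in the camera images.
- hook_tab (a point): centre of the dark wooden grip tab on top of the loose S-hook (0.14 kg): 28 mm along x, 14 mm along y (squeeze it across this), 46 mm high in z. The hook starts hanging on the rail, tab up, z up, its x and y roughly the rail's. The arcs' centres lie straight below on the same upright line: the upper one 46 mm, the lower one 116 mm under this point
- hook_crown (a point): on the bar's centre line at the highest point of the upper arc, 24 mm under the tab centre. This arc bends over the rail: closed side at -x, free tip at +x, 19 mm from the centre line and 11 mm above the arc's centre, so the hook comes off the rail by lifting it 21 mm, then moving it to -x
- hook_bowl (a point): on the bar's centre line at the lowest point of the lower arc, 138 mm under the tab centre. This arc opens upward, its closed side at +x
- hook_tip (a point): centre of the lower arc's round free end, at -x, 19 mm from the centre line and 11 mm under the arc's centre, pointing steeply up
- rail_mid (a point): middle of the axis of the fixed rail: a 10 mm thick steel bar, level, along this point's y, 240 mm above the worktop, between two 14 mm thick posts 250 mm apart (axis to axis) on a wooden base 90 x 290 x 14 mm. x points level, away from the robot; the hook starts with its x the same way
- board_hole (a point): centre of the round 15 mm hole through the board along x, 19 mm below its upper edge. x points to the board's back, away from the robot; z up. Upright, the hook's end is too tall to pass the hole; with the hook's top leaning about 30 degrees to -x (over the board) its tip goes from the back through to the front, then the hook is turned upright about its lower arc's centre
- board: loose wooden board (about 0.13 kg), 92 mm wide (y), 120 mm high (z), 8 mm thick (x), standing upright; origin at the middle of its lower edge, 101 mm under the hole's centre, axes as at the hole
- foot: fixed wooden foot 80 x 124 mm, 40 mm high, origin at the centre of its underside; its slot, along y, is 10 mm wide (x), 96 mm long and 28 mm deep, its floor 12 mm above the worktop; the board stands loosely in it
- s_hook: the whole S-hook, 165 mm high; origin at the outer underside of the lower arc, 142 mm under the tab centre. 8 mm round steel bar bent to an S in its x-z plane: two arcs of 22 mm centre-line radius joined by a straight slanting shank
- price_sign: bystander: small white counter sign 45 x 88 x 68 mm, loose, origin at its underside
- honey: bystander: honey jar 58 mm wide, 86 mm high, loose, origin at its underside
Things that resemble listed ones, but are neither listed nor needed, are in the scene too. Leave any blue or turquoise look-alike of the foot alone.

How it is judged (in metres and radians):
On the way, in this order (a step that is already met when the one before it is completed fails the run):
1. the S-hook is held and off the rail (contact force between the fingers and s_hook above 0.5 N and contact force between s_hook and rail below 0.1 N and distance of s_hook from where it was at the start of the episode above 0.05 m), for 0.1 s.
2. the held hook passes through the hole: bowl in the hole, tip in front of the board (contact force between the fingers and s_hook above 0.5 N and distance between hook_bowl and board_hole below 0.014 m and x of hook_tip in the frame of board below -0.01 m), for 0.1 s.
3. the board is lifted out of the foot on the held hook (contact force between the fingers and s_hook above 0.5 N and distance between hook_bowl and board_hole below 0.016 m and z of board in the frame of foot above 0.043 m and contact force between board and foot below 0.1 N), for 0.1 s.
At the end, for the whole second after the job is handed in: The S-hook hangs by its upper arc on the rail between the posts (crown centre line 3 to 14 mm above the rail's axis and within 12 mm of it sideways), the board hangs on its lower arc (bowl within 16 mm of the hole's centre), clear of base and foot, both nearly still (under 0.06 m/s) (x of hook_crown in the frame of rail_mid between -0.012 and 0.012 m and z of hook_crown in the frame of rail_mid between 0.003 and 0.014 m and y of hook_crown in the frame of rail_mid between -0.115 and 0.115 m and distance between hook_bowl and board_hole below 0.016 m and height (world z) of board above 0.016 m and contact force between board and foot below 0.1 N and linear speed of each of board, s_hook below 0.06 m/s); the robot touches nothing.
It fails at once if the gripper touches the board (contact force between the fingers and board above 0.5 N).
It fails at once if the price sign is shifted by over 30 mm (distance of price_sign from where it was at the start of the episode above 0.03 m).
It fails at once if the honey jar is shifted by over 30 mm (distance of honey from where it was at the start of the episode above 0.03 m).
It also fails if it takes over 64 s, if anything falls off the work surface, if the arm or the gripper's body presses on something with over 40 N, if the wrist force passes 120 N, or if a joint passes its speed limit or range.

ROBOT

A 6-joint arm with a two-finger parallel gripper is mounted at the origin on a cart in front of the work surface, level with it; the furniture and walls round the work are solid. World frame = base frame: x ahead of the robot, y to its left, z up, the work surface at z = 0. Lengths are in mm, angles in rad, forces in N, time in s.
With the tool pointing down it reaches from about 400 to 825 mm from the base axis. Payload 7 kg.
Tool frame: the origin (TCP) lies midway between the tips of the shut fingers; the grasp point (between the pads) lies env.tcp_to_grasp behind it (env.tcp_to_grasp is the distance from the TCP to the grasp point, in mm); z points along the fingers, x is the direction in which the jaws open and shut, and the axes are right-handed (so a half turn about z gives the same grasp; the last joint's range is limited). The gripper opens to 85 mm and grips with 20 to 120 N. Pads are 22 mm wide; open, the fingers measure 114 mm over their backs; the gripper's body (76 mm by 85 mm) begins 54 mm behind the grasp point. The pads swing forward as they close: fully open they stand 13 mm farther back than shut.
Start: joints at [1.424, 0.359, 0.012, 0, -1.224, -0.288], TCP at [284.335, 612.167, 231.302] pointing down, gripper open.
Joint ranges: [-3.07, 3.07], [-1.43, 2.12], [-1.02, 1.25], [-3.03, 1.67], [-3.05, -0], [-3.03, 3.03]. Speed limits (rad/s): [2.39, 2.39, 3.01, 3.14, 3.14, 3.14].

INTERFACE

Orientations are given as [roll, pitch, yaw] about the fixed x, y, z axes, in that order (R = Rz(yaw) Ry(pitch) Rx(roll)).
In Python, from cell import env, capture, get_calibration, job, find_in gives the robot as it stands.
- The arm moves only by the tool jog_arm, never from a script. Its argument "steps" is a list of rows, each an object with "claw": the opening, from 0 (shut) to 1 (fully open); "slide": the shift along the world's x, y, z in mm, a list of three; "turn": the turn, a rotation vector about the world's x, y, z in degrees, a list of three. In form: [{"claw": claw, "slide": [tx, ty, tz], "turn": [wx, wy, wz]}, ...]. A call has 1 to 12 rows; each row shifts and turns the pose as measured when the row begins; what a row does not reach is not made up. A row lasts 1/12 s, in which the tool goes at most 41.7 mm and 7.16 degrees, less where a joint would pass 70% of its speed; a pose out of reach is approached as far as the arm can. A call is refused whole if a number of a shift passes 41.7 or a number of a turn 7.16, either way. A call with a gripper value outside its range is refused whole. The fingers move at their own pace and stop on an object; "grip_force" is the grip in N (left out, the last holds). Time passes only in rows, so rows that do not move let the fingers close. It gives the time, the measured TCP pose, the force and the opening at its end, in the units of the state.
- env.observe(): the state, without advancing time (a new reading comes with each control period).
- capture(name): name is "side" or "top" or "wrist"; returns the picture (480x640x3 uint8, red, green, blue); there is no depth.
- get_calibration(name): a dict with "fx", "fy", "cx", "cy" (pixels), "k1" (the pictures are not rectified: a ray, as slopes to the right and down, at radius r is drawn at 1 + k1 r^2 times it, then the intrinsics apply), "camera_from_world" (4x4, takes a point from world to camera coordinates); the wrist camera has in their place "T_tool_cam" (4x4, takes a point from camera to tool coordinates, whose origin is the TCP and whose axes are the tool frame's). Camera axes: x right, y down, z forward; pixel columns grow to the right and rows downward; lengths in mm; the calibration is good to about 2 mm. A picture is of the moment at which its call begins: read the wrist's pose just before it. get_calibration takes no time and is no camera call.
- job.finish_job(): hands the job in, once; it reports no verdict.
Trained networks look in the newest picture that a camera, given by its name, has taken for a name from the list of things; names that differ only in an ending like _2 or _b are one class to them, and where a whole thing is asked for, a point or a joint stands for the part that bears it (a point fixed in the world has none). Each returns a list of dicts, best first, with "conf" (0 to 1); they miss things now and then, are a little off and sometimes report something else, mostly with a low value. They report only what shows in the picture. A call takes as long as a camera call. They do not tell look-alikes from the thing itself.
- find_in(label, camera): "uv" ([column, row] in pixels, amid what is visible of it).
The state is a dict: "time_s": time; "joint_positions": joint angles; "qvel": joint speeds; "joint_torque": joint torques, N m; "tcp_pos": TCP position; "ee_rot": TCP orientation; "force": force on the tool from outside, world axes, zero at the start; "torque": the same for the moment, N m; "gripper_width": finger opening in mm.
Only numpy, scipy, OpenCV 4.12 (cv2) and the standard library are available. Lean on these libraries where they do the work, as an engineer would, in place of code of your own. Each camera call takes 0.05 s, during which the arm holds its last target.

## Working session

There is one attempt and no reset: what is moved stays moved. The work goes in short steps, Python scripts to look and compute and a tool call to move; the robot and the scene stay as the last step left them, time stands still between calls to the robot, and variables do not carry over. Pictures are saved under pics/ and viewed, and the job is handed in when it is done.

Besides the shell and the picture viewer there is one more tool, called after "Request:" as name(argument=value, ...), one argument or row to a line, values as JSON. jog_arm: Moves the arm, as the interface text tells. Its arguments: {"type":"object","properties":{"steps":{"type":"array","items":{"type":"object","properties":{"claw":{"type":"number"},"slide":{"type":"array","items":{"type":"number"}},"turn":{"type":"array","items":{"type":"number"}}}}},"grip_force":{"type":"number"}},"required":["steps"]}

```bash
ls; mkdir -p pics; python3 - <<'E'
from cell import env,capture,get_calibration,find_in
import cv2,numpy as np
print(env.observe(), env.tcp_to_grasp)
for c in ["side","top","wrist"]:
    im=capture(c); cv2.imwrite(f"pics/a_{c}.png",im[:,:,::-1])
    k=get_calibration(c); print(c,{a:(np.round(b,4).tolist() if a!='x' else b) for a,b in k.items()})
    for l in ["hook_tab","hook_crown","hook_bowl","hook_tip","rail_mid","board_hole","board","foot","s_hook","price_sign","honey"]:
        try: print(l,[(np.round(d["uv"]).tolist(),round(d["conf"],2)) for d in find_in(l,c)][:4])
        except Exception as e: print(l,e)
E
```

```text
pics
{'time_s': 0.0, 'joint_positions': array([ 1.42410061e+00,  3.59392217e-01,  1.10684604e-02, -3.56179558e-04,
       -1.22409086e+00, -2.88093556e-01]), 'qvel': array([ 0.00071212, -0.00249622,  0.00053148,  0.00054706, -0.00134973,
        0.00031096]), 'joint_torque': array([ 1.85718156e-03, -5.83325136e+01,  2.93407363e+01,  6.93637177e+00,
       -6.02083717e-03,  4.76617572e-07]), 'tcp_pos': array([284.14704535, 611.75431752, 230.36332056]), 'ee_rot': array([-3.14145384e+00, -1.64674103e-03, -2.00570702e+00]), 'force': array([-0.03123418, -0.38727716, -0.51425106]), 'torque': array([-0.01008597,  0.01707727, -0.02686605]), 'gripper_width': 85.3823367100182} 18.700000000000003
side {'fx': 475.2348, 'fy': 475.2348, 'cx': 328.4501, 'cy': 234.4776, 'k1': -0.0442, 'camera_from_world': [[0.9987, -0.0486, 0.0145, -548.7797], [-0.0164, -0.5788, -0.8153, 160.3147], [0.048, 0.814, -0.5788, 936.5172], [0.0, 0.0, 0.0, 1.0]]}
hook_tab [([360.0, 283.0], 0.77)]
hook_crown [([362.0, 279.0], 0.71)]
hook_bowl [([358.0, 278.0], 0.57)]
hook_tip [([363.0, 279.0], 0.95)]
rail_mid [([354.0, 391.0
[... 637 characters left out ...]
id [([421.0, 245.0], 0.63), ([447.0, 227.0], 0.28)]
board_hole [([277.0, 254.0], 0.58)]
board [([280.0, 252.0], 0.71)]
foot [([218.0, 231.0], 0.76), ([223.0, 305.0], 0.71), ([282.0, 266.0], 0.65), ([444.0, 226.0], 0.64)]
s_hook [([445.0, 229.0], 0.79), ([285.0, 266.0], 0.38)]
price_sign [([348.0, 300.0], 0.66)]
honey [([342.0, 199.0], 0.9)]
wrist {'fx': 376.8165, 'fy': 376.8165, 'cx': 310.0734, 'cy': 243.1509, 'k1': -0.0216, 'T_tool_cam': [[1.0, 0.0013, 0.0002, -0.5293], [-0.0013, 0.9497, 0.3132, -81.2456], [0.0003, -0.3132, 0.9497, -142.1413], [0.0, 0.0, 0.0, 1.0]]}
hook_tab []
hook_crown []
hook_bowl []
hook_tip []
rail_mid []
board_hole []
board []
foot []
s_hook []
price_sign []
honey []
```

View pics/a_side.png

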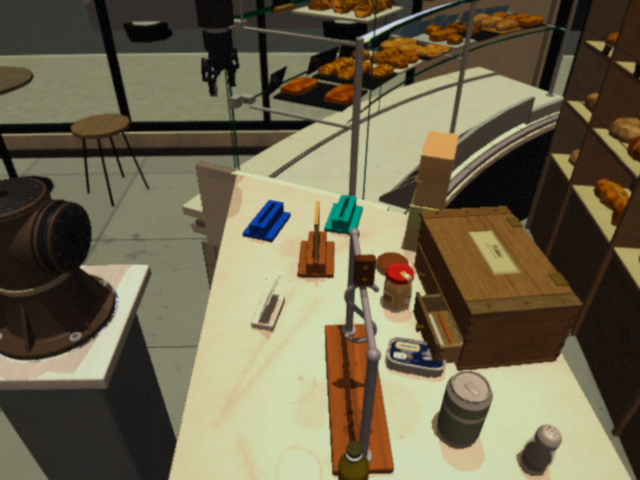

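View pics/a_top.png

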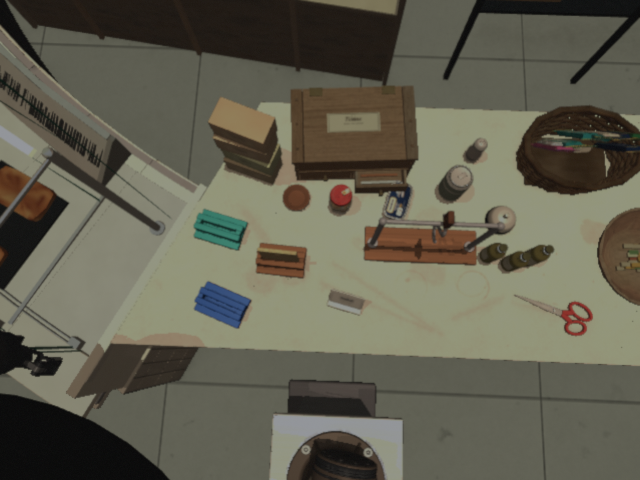

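View pics/a_wrist.png

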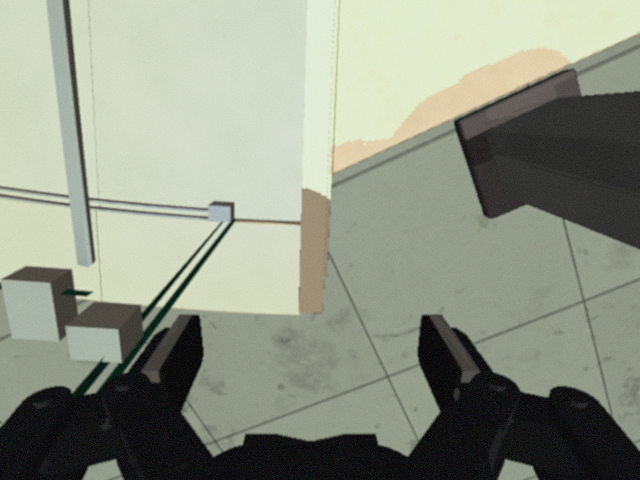

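The side picture shows the hook tab near (366,268), the rail from (352,235) to (372,355) and the board in the foot at (317,240). In the top picture the tab is near (448,220) and the board near (281,255). I'll zoom in for precise points.

```bash
cat > h.py <<'E'
import numpy as np,cv2
from cell import env,capture,get_calibration,find_in
from scipy.spatial.transform import Rotation as R
from scipy.optimize import least_squares
def cal(c,st=None):
    k=get_calibration(c)
    if 'camera_from_world' in k: M=np.array(k['camera_from_world'])
    else:
        T=np.eye(4);T[:3,:3]=R.from_euler('xyz',st['ee_rot']).as_matrix();T[:3,3]=st['tcp_pos']
        M=np.linalg.inv(T@np.array(k['T_tool_cam']))
    return k,M
def proj(P,km):
    k,M=km; P=np.atleast_2d(P); q=P@M[:3,:3].T+M[:3,3]
    s=q[:,:2]/q[:,2:]; s=s*(1+k['k1']*(s**2).sum(1,keepdims=True))
    return s*[k['fx'],k['fy']]+[k['cx'],k['cy']]
def tri(obs,x0=(600,0,150)):
    r=least_squares(lambda p:np.concatenate([proj(p,km)[0]-uv for km,uv in obs]),x0)
    return r.x,r.fun
def crop(src,dst,x0,y0,w,h,s):
    im=cv2.imread(src)[y0:y0+h,x0:x0+w]; cv2.imwrite(dst,cv2.resize(im,None,fx=s,fy=s,interpolation=cv2.INTER_CUBIC))
E
python3 - <<'E'
from h import *
crop("pics/a_side.png","pics/b1.png",300,190,130,110,6)
crop("pics/a_side.png","pics/b2.png",300,310,130,100,6)
crop("pics/a_top.png","pics/b3.png",355,190,160,90,5)
crop("pics/a_top.png","pics/b4.png",235,190,130,130,4)
E
```

```text
(no output)
```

View pics/b1.png

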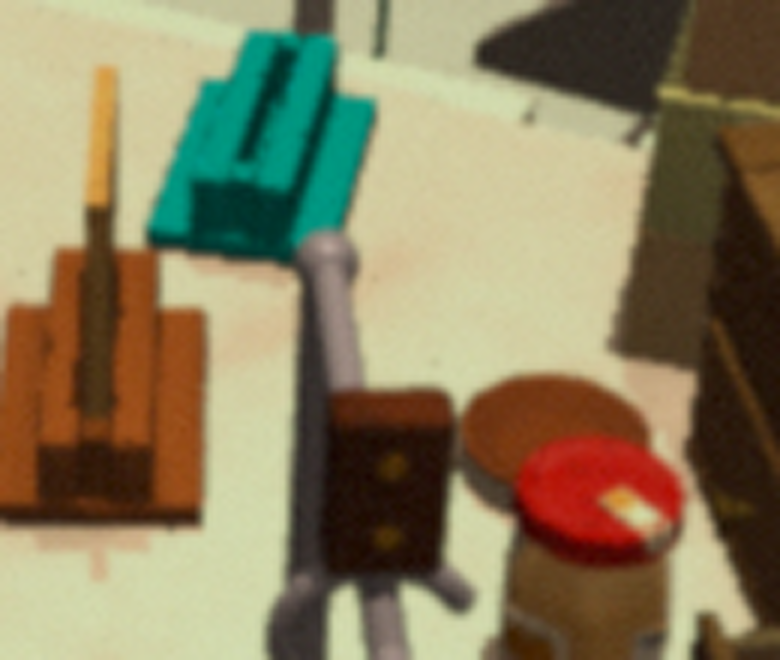

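View pics/b2.png

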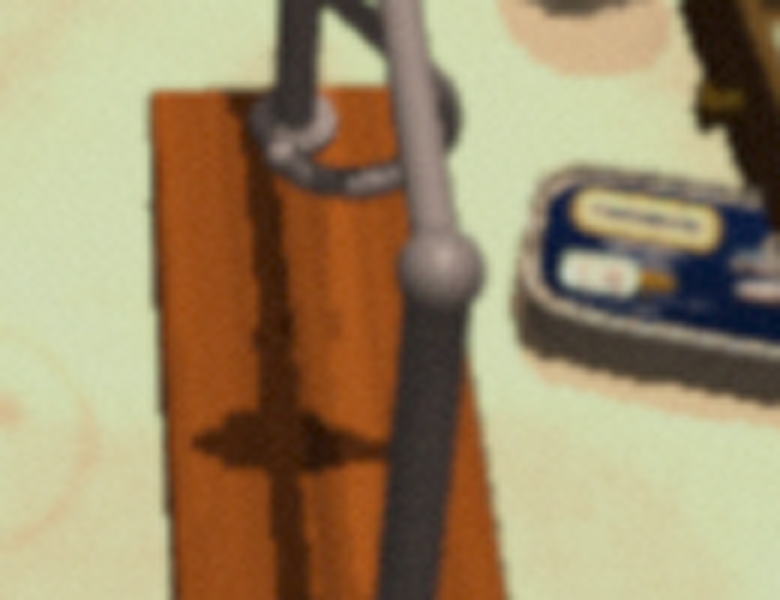

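View pics/b3.png

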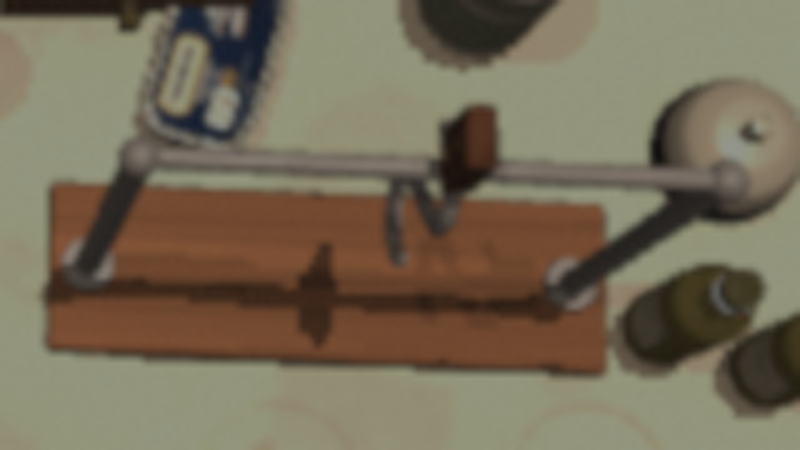

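View pics/b4.png

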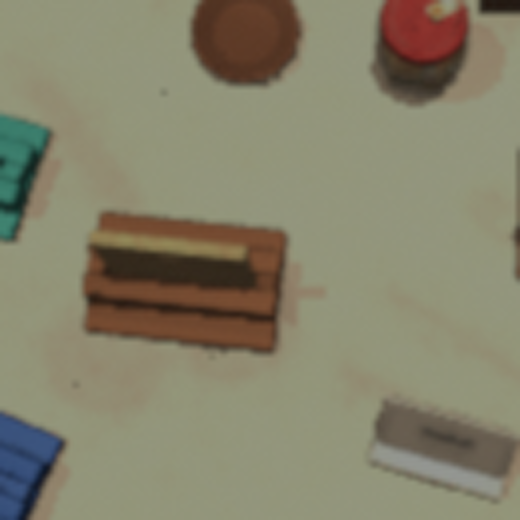

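```bash
python3 - <<'E'
from h import *
S=cal('side');T=cal('top')
def t(n,s,p):
    x,f=tri([(S,np.array(s)),(T,np.array(p))]); print(n,x.round(1),f.round(1)); return x
a=t('ballL',(354.7,233),(382.8,221.4)); b=t('ballR',(373.5,354.7),(500.8,226.2))
print((a+b)/2,np.linalg.norm(a-b),np.degrees(np.arctan2(-(a-b)[0],(a-b)[1])))
c=t('bTopL',(317.7,201.3),(258,250)); d=t('bTopR',(316.5,224.3),(297,253.2))
print((c+d)/2,np.linalg.norm(c-d),np.degrees(np.arctan2(-(c-d)[0],(c-d)[1])))
# tab: front face centre / top face centre
def f(p): return np.concatenate([proj(p+[0,-7,0],S)[0]-[364.8,273.7],proj(p+[0,0,23],T)[0]-[451.2,217.4]])
r=least_squares(f,(600,-100,280)); print('tab',r.x.round(1),r.fun.round(1))
# foot corners on table from each cam at z=0
def onz(uv,km,z=0):
    return least_squares(lambda p:proj([p[0],p[1],z],km)[0]-uv,(600,0)).x.round(1)
for uv in [(85,330),(275,350)]: print('foot front corners top',onz((235+uv[0]/4,190+uv[1]/4),T))
for uv in [(0,515),(203,522)]: print('foot near corners side',onz((300+uv[0]/6,190+uv[1]/6),S))
for uv in [(48,350),(605,373),(605,205),(50,185)]: print('base corners top',onz((355+uv[0]/5,190+uv[1]/5),T,14))
E
```

```text
ballL [584.2 -76.2 241.8] [-0.2  0.  -0.  -0.2]
ballR [ 583.2 -326.5  242.9] [-0.   0.  -0.  -0.1]
[ 583.67616285 -201.31482774  242.34891337] 250.32412333039028 -0.23483959799594828
bTopL [532.6 202.7 131.7] [-0.5  0.1 -0.  -0.5]
bTopR [527.9 110.6 133. ] [-0.2  0.1 -0.  -0.3]
[530.23849667 156.64456178 132.37027977] 92.21969927312978 -2.9114585087351506
tab [ 583.4 -207.6  273.3] [-0.  0. -0. -0.]
foot front corners top [496.3 222.5]
foot front corners top [488.4  98.3]
foot near corners side [491.9 105.7]
foot near corners side [566.2  99.4]
base corners top [538.5 -57.4]
base corners top [ 538.2 -344. ]
base corners top [ 627.2 -346.3]
base corners top [626.3 -56.4]
```

```bash
python3 - <<'E'
from h import *
S=cal('side');T=cal('top')
crop("pics/a_side.png","pics/c1.png",150,0,260,240,3)
crop("pics/a_top.png","pics/c2.png",0,100,260,300,2.6)
print('tcp side/top',proj([284,612,230],S),proj([284,612,230],T))
def t(n,s,p):
    x,f=tri([(S,np.array(s)),(T,np.array(p))]); print(n,x.round(1),f.round(1)); return x
t('post1top',(360,40),(48,155))
for z in (0,50,100,200):
  for uv in [(160,228),(75,345)]:
    print(z,uv,least_squares(lambda p:proj([p[0],p[1],z],T)[0]-uv,(600,0)).x.round(0))
  for uv in [(345,222),(232,180)]:
    print(z,'side',uv,least_squares(lambda p:proj([p[0],p[1],z],S)[0]-uv,(600,0)).x.round(0))
E
```

```text
tcp side/top [[223.72178472  95.81442846]] [[ 43.69841631 351.32504804]]
post1top [650.2 572.  388. ] [-1.   0.3  0.  -0.7]
0 (160, 228) [605. 487.]
0 (75, 345) [293. 667.]
0 side (345, 222) [607. 315.]
0 side (232, 180) [292. 546.]
50 (160, 228) [594. 468.]
50 (75, 345) [295. 642.]
50 side (345, 222) [600. 241.]
50 side (232, 180) [308. 454.]
100 (160, 228) [582. 450.]
100 (75, 345) [296. 616.]
100 side (345, 222) [593. 167.]
100 side (232, 180) [323. 363.]
200 (160, 228) [559. 414.]
200 (75, 345) [298. 565.]
200 side (345, 222) [578.  18.]
200 side (232, 180) [355. 181.]
```

View pics/c1.png

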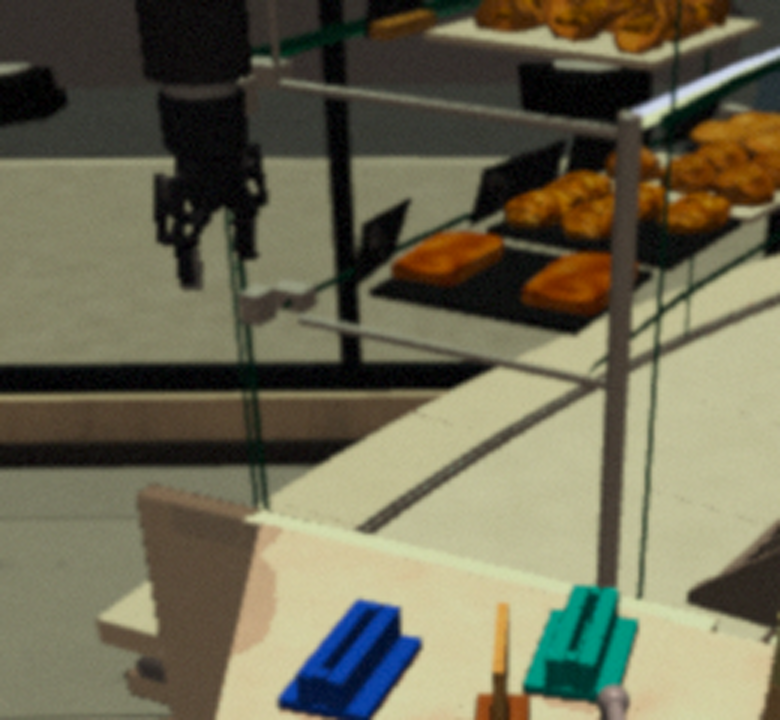

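View pics/c2.png

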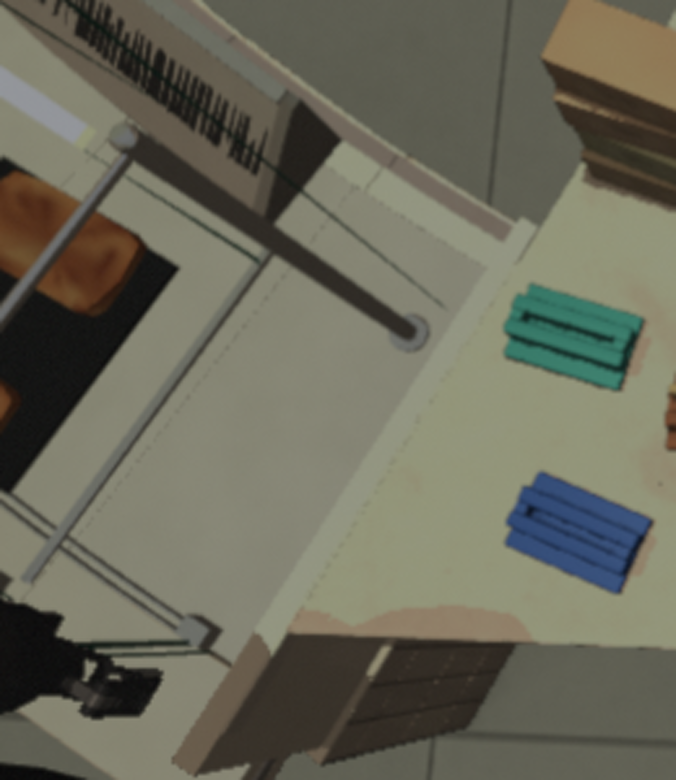

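```bash
python3 - <<'E'
from h import *
S=cal('side');T=cal('top')
def t(n,s,p):
    x,f=tri([(S,np.array(s)),(T,np.array(p))],(400,500,0)); print(n,x.round(1),f.round(1)); return x
t('lowclamp',(150+275/3,300/3),(195/2.6,100+630/2.6))
t('lowclamp alt',(150+275/3,300/3),(15/2.6,100+585/2.6))
t('upclamp',(150+265/3,70/3),(15/2.6,100+585/2.6))
t('post1 base',(150+607/3,585/3),(410/2.6,100+332/2.6))
E
```

```text
lowclamp [317.7 552.1 234.6] [-8.5  1.6 -0.9 -6.5]
lowclamp alt [328.4 732.2 177.3] [ 3.7 -0.7  0.3  2.7]
upclamp [336.4 570.7 426.8] [-4.1  0.8 -0.3 -2.8]
post1 base [629.3 509.3 -39.5] [-5.5  1.4 -0.1 -5.3]
```

```bash
python3 - <<'E'
from h import *
st=env.observe();W=cal('wrist',st);T=cal('top');S=cal('side')
def onz(uv,km,z=0):
    return least_squares(lambda p:proj([p[0],p[1],z],km)[0]-uv,(300,500)).x.round(0)
for n,uv in [('boxNear',(490,215)),('boxL',(457,122)),('boxT',(575,70)),('cube1',(105,330)),('cube2',(40,300)),('clamp',(220,212)),('tableedge',(335,180)),('whitecorner',(325,305))]:
    print(n,[onz(uv,W,z).tolist() for z in (-200,-100,0,50)])
for n,uv in [('panel NL',(185/2.6,100+745/2.6)),('panel top',(270/2.6,100+635/2.6)),('panel top',(300/2.6,100+635/2.6))]:
    print(n,[onz(uv,T,z).tolist() for z in (-100,0,50)])
for n,uv in [('panel s',(150+140/3,490/3)),('panel s2',(150+260/3,525/3))]:
    print(n,[onz(uv,S,z).tolist() for z in (-100,0,50)])
E
```

```text
boxNear [[110.0, 382.0], [153.0, 416.0], [197.0, 450.0], [218.0, 468.0]]
boxL [[265.0, 386.0], [282.0, 419.0], [298.0, 453.0], [306.0, 470.0]]
boxT [[263.0, 211.0], [280.0, 275.0], [296.0, 339.0], [305.0, 371.0]]
cube1 [[192.0, 1051.0], [221.0, 968.0], [250.0, 886.0], [265.0, 845.0]]
cube2 [[288.0, 1120.0], [300.0, 1025.0], [312.0, 931.0], [318.0, 884.0]]
clamp [[292.0, 764.0], [304.0, 732.0], [315.0, 699.0], [321.0, 683.0]]
tableedge [[262.0, 581.0], [279.0, 581.0], [296.0, 580.0], [304.0, 580.0]]
whitecorner [[76.0, 681.0], [125.0, 663.0], [174.0, 645.0], [199.0, 636.0]]
panel NL [[182.0, 712.0], [193.0, 662.0], [198.0, 636.0]]
panel top [[296.0, 640.0], [298.0, 595.0], [299.0, 572.0]]
panel top [[297.0, 608.0], [299.0, 565.0], [300.0, 544.0]]
panel s [[119.0, 855.0], [169.0, 656.0], [194.0, 557.0]]
panel s2 [[272.0, 763.0], [302.0, 576.0], [317.0, 483.0]]
```

Request:
jog_arm(
  steps=[
    {"claw":1,"slide":[-5,-30,15],"turn":[0,0,0]},
    {"claw":1,"slide":[-5,-35,15],"turn":[0,0,0]},
    {"claw":1,"slide":[-5,-35,15],"turn":[0,0,0]},
    {"claw":1,"slide":[-5,-35,15],"turn":[0,0,0]},
    {"claw":1,"slide":[-5,-35,15],"turn":[0,0,0]},
    {"claw":1,"slide":[0,-35,15],"turn":[0,0,0]},
    {"claw":1,"slide":[10,-35,15],"turn":[0,0,4]},
    {"claw":1,"slide":[20,-35,15],"turn":[0,0,4]},
    {"claw":1,"slide":[20,-35,15],"turn":[0,0,4]},
    {"claw":1,"slide":[20,-35,15],"turn":[0,0,4]},
    {"claw":1,"slide":[20,-35,15],"turn":[0,0,4]},
    {"claw":1,"slide":[20,-35,15],"turn":[0,0,4]},
  ],
)

```text
time_s: 2.8
tcp_pos: [358.6, 193.9, 405.9]
ee_rot: [-3.136, -0.004, -1.56]
force: [1.4, 0.7, 0.6]
gripper_width: 85.9
```

Request:
jog_arm(
  steps=[
    {"claw":1,"slide":[20,-35,-4],"turn":[0,0,0]},
    {"claw":1,"slide":[20,-35,-4],"turn":[0,0,0]},
    {"claw":1,"slide":[20,-35,-4],"turn":[0,0,0]},
    {"claw":1,"slide":[20,-35,-4],"turn":[0,0,0]},
    {"claw":1,"slide":[20,-35,-4],"turn":[0,0,0]},
    {"claw":1,"slide":[20,-35,-4],"turn":[0,0,0]},
    {"claw":1,"slide":[20,-35,-4],"turn":[0,0,0]},
    {"claw":1,"slide":[20,-35,-4],"turn":[0,0,0]},
    {"claw":1,"slide":[20,-35,-4],"turn":[0,0,0]},
    {"claw":1,"slide":[20,-35,-4],"turn":[0,0,0]},
    {"claw":1,"slide":[20,-35,-4],"turn":[0,0,0]},
    {"claw":1,"slide":[0,0,0],"turn":[0,0,0]},
  ],
)

```text
time_s: 3.8
tcp_pos: [581.7, -211.4, 368.0]
ee_rot: [-3.119, 0.007, -1.556]
force: [-0.4, 1.9, -1.2]
gripper_width: 85.7
```

```bash
python3 - <<'E'
from h import *
st=env.observe();print(st['tcp_pos'].round(1),st['ee_rot'].round(4),st['time_s'])
im=capture('wrist');cv2.imwrite('pics/d_w.png',im[:,:,::-1])
W=cal('wrist',st)
for n,p in dict(tabtop=(583.4,-207.6,296),tab=(583.4,-207.6,273),railL=(584,-76.2,240),railR=(583.2,-326.5,240)).items(): print(n,proj(p,W).round(1))
E
```

```text
[ 581.7 -211.4  368. ] [-3.1194  0.0069 -1.556 ] 3.8
tabtop [[304.8 259.7]]
tab [[305.6 248.1]]
railL [[132. 231.]]
railR [[464.6 237.8]]
```

View pics/d_w.png

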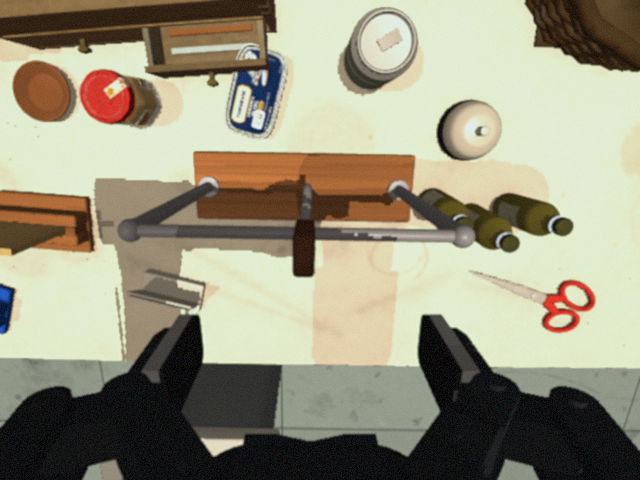

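```bash
cat >> h.py <<'E'
def tgt(yaw,lean=0):
    # hook upright tool pose: Rz(yaw-90) Rx(pi); lean = top to -x (deg), about hook y
    return R.from_euler('z',yaw,degrees=True)*R.from_euler('y',-lean,degrees=True)*R.from_euler('z',-90,degrees=True)*R.from_euler('x',180,degrees=True)
def corr(Rt,st):
    return np.degrees((Rt*R.from_euler('xyz',st['ee_rot']).inv()).as_rotvec())
E
python3 - <<'E'
from h import *
st=env.observe();print(corr(tgt(-0.2),st).round(2), np.array([583.5,-207.6,256])-st['tcp_pos'])
E
```

```text
[-0.43  1.3  -1.03] [   2.74542956    2.02359939 -112.66772328]
```

Request:
jog_arm(
  steps=[
    {"claw":0.6,"slide":[3,2,-15],"turn":[-0.4,1.3,-1.0]},
    {"claw":0.6,"slide":[0,0,-20],"turn":[0,0,0]},
    {"claw":0.6,"slide":[0,0,-15],"turn":[0,0,0]},
    {"claw":0.6,"slide":[0,0,0],"turn":[0,0,0]},
    {"claw":0.6,"slide":[0,0,0],"turn":[0,0,0]},
  ],
)

```text
time_s: 4.27
tcp_pos: [583.3, -207.5, 318.8]
ee_rot: [-3.14, -0.0, -1.577]
force: [-0.7, -1.3, 1.1]
gripper_width: 51.0
```

```bash
python3 - <<'E'
from h import *
st=env.observe();print(st['tcp_pos'].round(1),st['ee_rot'].round(4),st['time_s'],st['gripper_width'],corr(tgt(-0.2),st).round(2))
im=capture('wrist');cv2.imwrite('pics/e_w.png',im[:,:,::-1])
W=cal('wrist',st)
for n,p in dict(tabtop=(583.4,-207.6,296),c1=(597.4,-200.6,296),c2=(597.4,-214.6,296),c3=(569.4,-214.6,296),railL=(584,-76.2,240),railR=(583.2,-326.5,240)).items(): print(n,proj(p,W).round(1))
E
```

```text
[ 583.3 -207.5  318.8] [-3.1401e+00 -3.0000e-04 -1.5772e+00] 4.2667 50.969118763802335 [0.02 0.08 0.17]
tabtop [[310.3 296. ]]
c1 [[295.3 269.2]]
c2 [[325.  269.1]]
c3 [[324.6 321.6]]
railL [[101.3 256.2]]
railR [[499.7 255.5]]
```

View pics/e_w.png

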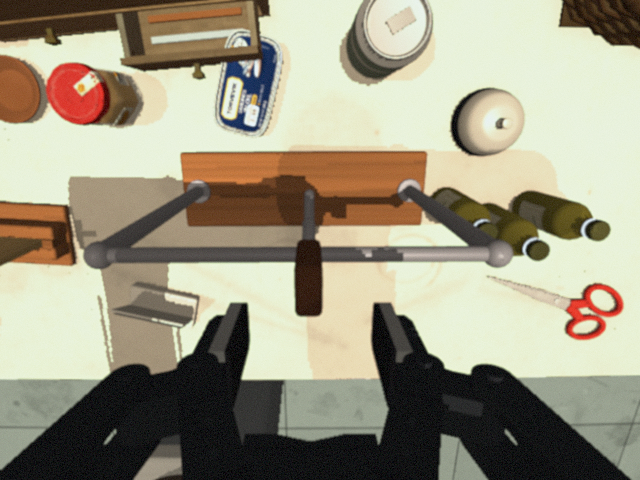

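Request:
jog_arm(
  steps=[
    {"claw":0.6,"slide":[1,0,-20],"turn":[0,0,0]},
    {"claw":0.6,"slide":[0,0,-20],"turn":[0,0,0]},
    {"claw":0.6,"slide":[0,0,-15],"turn":[0,0,0]},
    {"claw":0.6,"slide":[0,0,-7],"turn":[0,0,0]},
    {"claw":0.6,"slide":[0,0,0],"turn":[0,0,0]},
  ],
)

```text
time_s: 4.73
tcp_pos: [586.8, -205.9, 264.1]
ee_rot: [-3.127, -0.002, -1.574]
force: [-0.5, 0.0, 0.2]
gripper_width: 51.0
```

```bash
python3 - <<'E'
from h import *
st=env.observe();print(st['tcp_pos'].round(1),st['time_s'],st['gripper_width'],corr(tgt(-0.2),st).round(2))
im=capture('wrist');cv2.imwrite('pics/f_w.png',im[:,:,::-1])
im=capture('side');cv2.imwrite('pics/f_s.png',im[:,:,::-1])
crop('pics/f_s.png','pics/f_s2.png',300,180,130,110,6)
E
```

```text
[ 586.8 -205.9  264.1] 4.7333 50.95534897559933 [ 0.12  0.85 -0.03]
```

View pics/f_w.png

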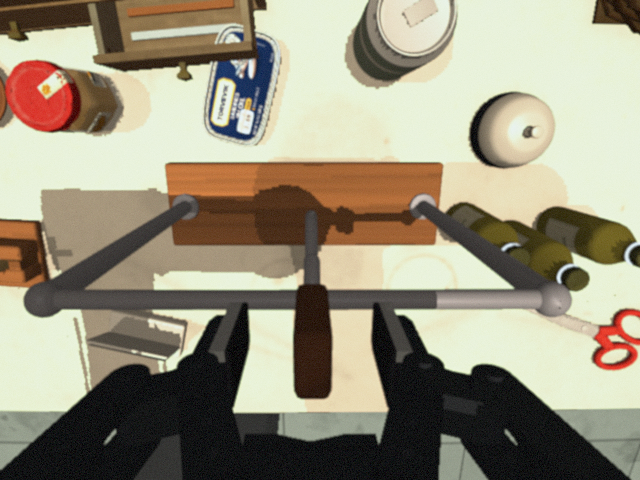

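View pics/f_s2.png

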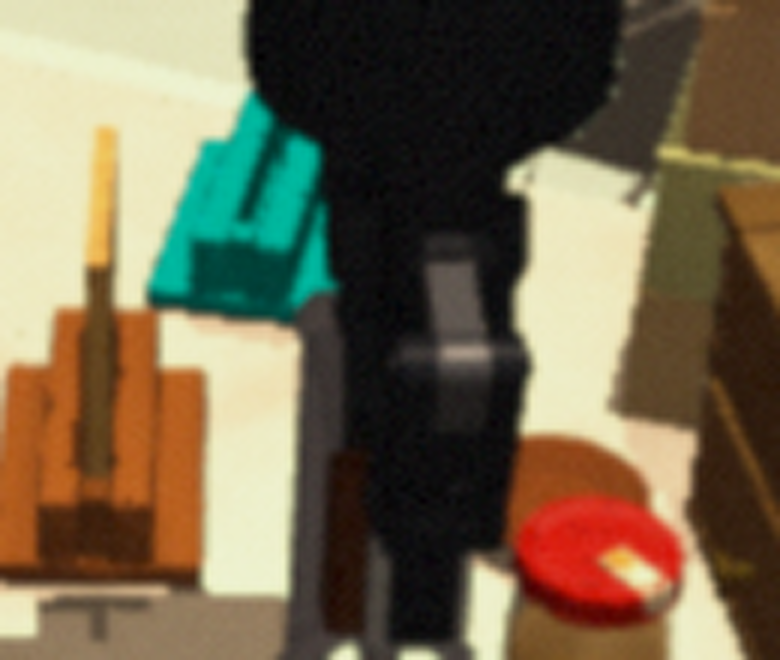

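Request:
jog_arm(
  steps=[
    {"claw":0.6,"slide":[-3,-1.5,-4],"turn":[0.1,0.8,0]},
    {"claw":0.6,"slide":[0,0,-4],"turn":[0,0,0]},
    {"claw":0.6,"slide":[0,0,0],"turn":[0,0,0]},
  ],
)

```text
time_s: 5.08
tcp_pos: [585.6, -208.0, 260.8]
ee_rot: [-3.135, -0.002, -1.573]
force: [-0.1, -0.2, 0.2]
gripper_width: 51.3
```

```bash
python3 - <<'E'
from h import *
st=env.observe();print(st['tcp_pos'].round(1),st['time_s'],st['gripper_width'],corr(tgt(-0.2),st).round(2))
E
```

```text
[ 585.6 -208.   260.8] 5.0833 51.316523014529984 [ 0.1   0.37 -0.07]
```

Request:
jog_arm(
  steps=[
    {"claw":0.6,"slide":[-2,0,-4],"turn":[0.1,0.4,0]},
    {"claw":0.6,"slide":[-1,0,-1.5],"turn":[0,0.2,0]},
    {"claw":0.6,"slide":[0,0,0],"turn":[0,0,0]},
  ],
)

```text
time_s: 5.33
tcp_pos: [582.7, -208.2, 255.6]
ee_rot: [3.138, -0.0, -1.573]
force: [-0.4, 0.0, 0.7]
gripper_width: 51.2
```

```bash
python3 - <<'E'
from h import *
st=env.observe();print(st['tcp_pos'].round(1),st['time_s'],st['gripper_width'],corr(tgt(-0.2),st).round(2))
E
```

```text
[ 582.7 -208.2  255.6] 5.3333 51.24856960891755 [ 0.   -0.22 -0.05]
```

Good. Now closing on the tab.

Request:
jog_arm(
  steps=[
    {"claw":0.3,"slide":[0.5,0,0],"turn":[0,-0.2,0]},
    {"claw":0,"slide":[0,0,0],"turn":[0,0,0]},
    {"claw":0,"slide":[0,0,0],"turn":[0,0,0]},
    {"claw":0,"slide":[0,0,0],"turn":[0,0,0]},
    {"claw":0,"slide":[0,0,0],"turn":[0,0,0]},
    {"claw":0,"slide":[0,0,0],"turn":[0,0,0]},
    {"claw":0,"slide":[0,0,0],"turn":[0,0,0]},
    {"claw":0,"slide":[0,0,0],"turn":[0,0,0]},
  ],
  grip_force=80,
)

```text
time_s: 6.0
tcp_pos: [583.2, -208.4, 255.6]
ee_rot: [3.141, -0.0, -1.573]
force: [0.1, 0.2, -0.1]
gripper_width: 12.9
```

```bash
python3 - <<'E'
from h import *
st=env.observe();print(st['tcp_pos'].round(1),st['force'].round(1),st['time_s'],st['gripper_width'],corr(tgt(-0.2),st).round(2))
im=capture('wrist');cv2.imwrite('pics/g_w.png',im[:,:,::-1])
E
```

```text
[ 583.2 -208.4  255.6] [ 0.1  0.2 -0.1] 6.0 12.858614816799129 [ 0.01 -0.01 -0.05]
```

View pics/g_w.png

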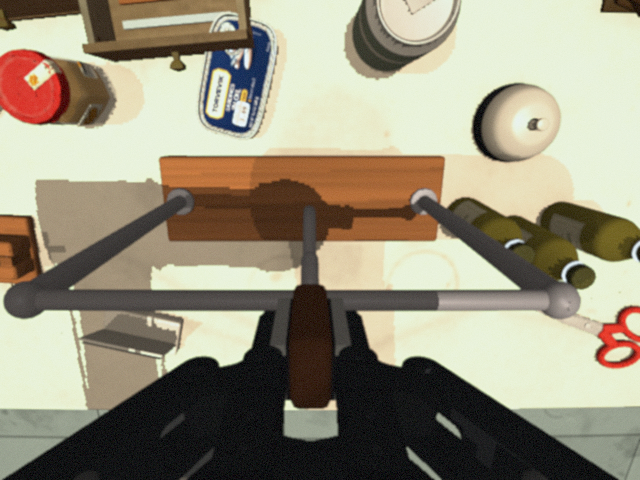

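Request:
jog_arm(
  steps=[
    {"claw":0,"slide":[0,0,8],"turn":[0,0,0]},
    {"claw":0,"slide":[0,0,8],"turn":[0,0,0]},
    {"claw":0,"slide":[0,0,6],"turn":[0,0,0]},
    {"claw":0,"slide":[0,0,0],"turn":[0,0,0]},
  ],
)

```text
time_s: 6.38
tcp_pos: [582.8, -208.2, 279.3]
ee_rot: [3.14, 0.0, -1.574]
force: [0.4, 0.3, -1.3]
gripper_width: 13.4
```

```bash
python3 - <<'E'
from h import *
st=env.observe();print(st['tcp_pos'].round(1),st['force'].round(1),st['time_s'],st['gripper_width'],corr(tgt(-0.2),st).round(2))
E
```

```text
[ 582.8 -208.2  279.3] [ 0.4  0.3 -1.3] 6.3833 13.432119214646852 [-0.01 -0.1  -0.04]
```

Request:
jog_arm(
  steps=[
    {"claw":0,"slide":[-10,0,-1],"turn":[0,0,0]},
    {"claw":0,"slide":[-15,0,0],"turn":[0,0,0]},
    {"claw":0,"slide":[-15,0,0],"turn":[0,0,0]},
    {"claw":0,"slide":[-15,0,0],"turn":[0,0,0]},
    {"claw":0,"slide":[-10,0,10],"turn":[0,0,0]},
    {"claw":0,"slide":[0,0,20],"turn":[0,0,0]},
    {"claw":0,"slide":[0,0,25],"turn":[0,0,0]},
    {"claw":0,"slide":[0,0,0],"turn":[0,0,0]},
  ],
)

```text
time_s: 7.05
tcp_pos: [510.2, -207.9, 336.3]
ee_rot: [3.138, 0.001, -1.574]
force: [1.0, -0.2, -0.1]
gripper_width: 13.4
```

```bash
python3 - <<'E'
from h import *
st=env.observe();print(st['tcp_pos'].round(1),st['force'].round(1),st['time_s'],st['gripper_width'],corr(tgt(-0.2),st).round(2))
im=capture('wrist');cv2.imwrite('pics/i_w.png',im[:,:,::-1])
im=capture('side');cv2.imwrite('pics/i_s.png',im[:,:,::-1])
crop('pics/i_s.png','pics/i_s2.png',260,140,200,150,4)
E
```

```text
[ 510.2 -207.9  336.3] [ 1.  -0.2 -0.1] 7.05 13.424872291960806 [-0.04 -0.2  -0.02]
```

View pics/i_w.png

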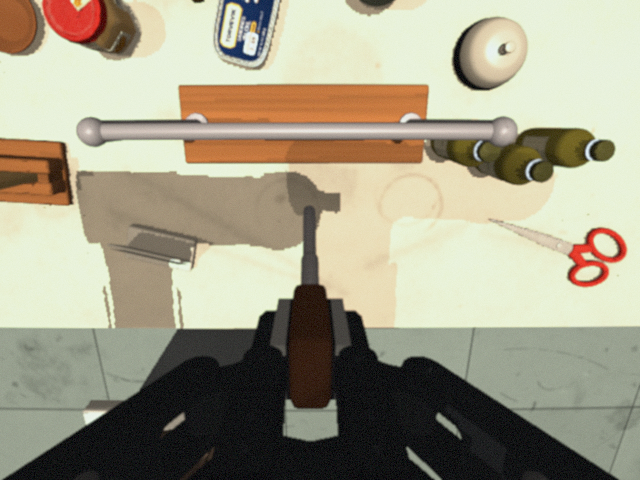

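View pics/i_s2.png

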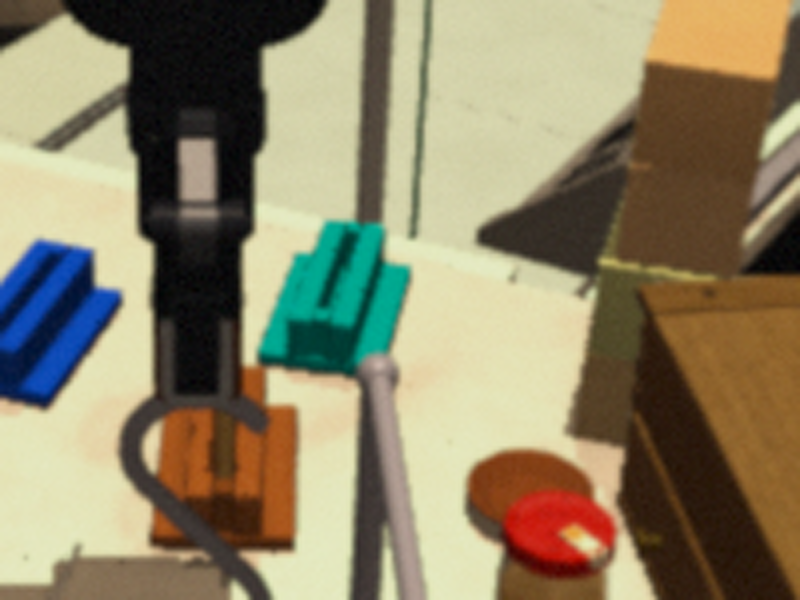

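Request:
jog_arm(
  steps=[
    {"claw":0,"slide":[0,20,0],"turn":[0,0,0]},
    {"claw":0,"slide":[0,36,0],"turn":[0,-3,-0.3]},
    {"claw":0,"slide":[0,36,0],"turn":[0,-3,-0.3]},
    {"claw":0,"slide":[0,36,0],"turn":[0,-3,-0.3]},
    {"claw":0,"slide":[0,36,0],"turn":[0,-3,-0.3]},
    {"claw":0,"slide":[0,36,0],"turn":[0,-3,-0.3]},
    {"claw":0,"slide":[0,36,0],"turn":[0,-3,-0.3]},
    {"claw":0,"slide":[0,36,0],"turn":[0,-3,-0.3]},
    {"claw":0,"slide":[0,36,0],"turn":[0,-3,-0.3]},
    {"claw":0,"slide":[0,36,0],"turn":[0,-3,-0.3]},
    {"claw":0,"slide":[0,15,0],"turn":[0,-2,-0.3]},
    {"claw":0,"slide":[0,0,0],"turn":[0,0,0]},
  ],
)

```text
time_s: 8.15
tcp_pos: [501.7, 166.2, 322.8]
ee_rot: [-2.631, 0.033, -1.622]
force: [0.1, -0.7, -2.9]
gripper_width: 13.2
```

```bash
cat >> h.py <<'E'
OFF=98.6
def hookC(st):
    Rt=R.from_euler('xyz',st['ee_rot']); return st['tcp_pos']+Rt.as_matrix()@[0,0,OFF]
def status(yaw,lean):
    st=env.observe(); print('t',round(st['time_s'],2),'tcp',st['tcp_pos'].round(1),'C',hookC(st).round(1),'corr',corr(tgt(yaw,lean),st).round(2),'F',st['force'].round(1),'w',round(float(st['gripper_width']),1)); return st
E
python3 - <<'E'
from h import *
st=status(-3.3,30)
im=capture('wrist');cv2.imwrite('pics/j_w.png',im[:,:,::-1])
E
```

```text
t 8.15 tcp [501.7 166.2 322.8] C [549.9 166.5 236.8] corr [-1.92 -0.66 -0.37] F [ 0.1 -0.7 -2.9] w 13.2
```

View pics/j_w.png

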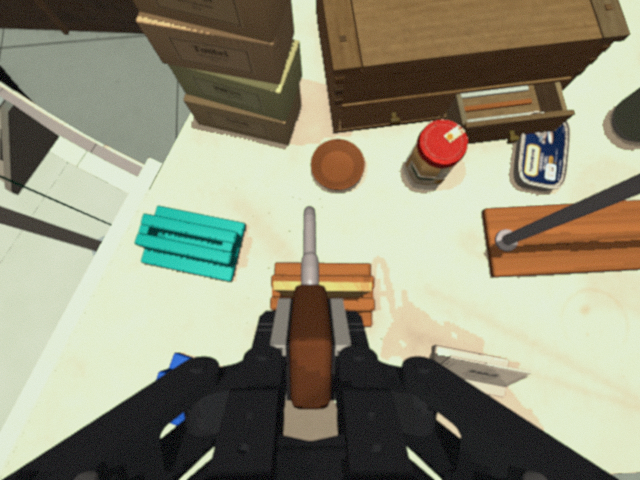

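```bash
cat >> h.py <<'E'
def hookpts(st,off=OFF):
    M=R.from_euler('xyz',st['ee_rot']).as_matrix(); t=st['tcp_pos']
    # hook axes in world: z=-tool z ; x = -tool y ; y = -tool x
    A=np.stack([-M[:,1],-M[:,0],-M[:,2]],1); C=t+M[:,2]*off
    d=dict(C=(0,0,0),bowl=(0,0,-22),tip=(-19,0,-11),right=(22,0,0),lowouter=(0,0,-26),crown=(0,0,92),tabtop=(0,0,139))
    return {k:C+A@np.array(v,float) for k,v in d.items()}
E
python3 - <<'E'
from h import *
st=env.observe(); W=cal('wrist',st)
for k,v in hookpts(st).items(): print(k,v.round(1),proj(v,W).round(1))
for n,p in dict(L=(532.6,202.7,132),R=(527.9,110.6,132)).items(): print(n,proj(p,W).round(1))
crop('pics/j_w.png','pics/j_w2.png',240,180,160,150,5)
E
```

```text
C [549.8 165.5 236.7] [[310.5 245.7]]
bowl [560.6 165.6 217.5] [[310.5 236. ]]
tip [538.6 166.7 217.8] [[310.5 265.9]]
right [569.  164.2 247.4] [[310.5 213.8]]
lowouter [562.5 165.6 214. ] [[310.5 234.4]]
crown [505.  165.2 317. ] [[310.5 312.3]]
tabtop [482.1 165.1 358. ] [[310.6 382.9]]
L [[275.4 286.2]]
R [[374. 286.]]
```

View pics/j_w2.png

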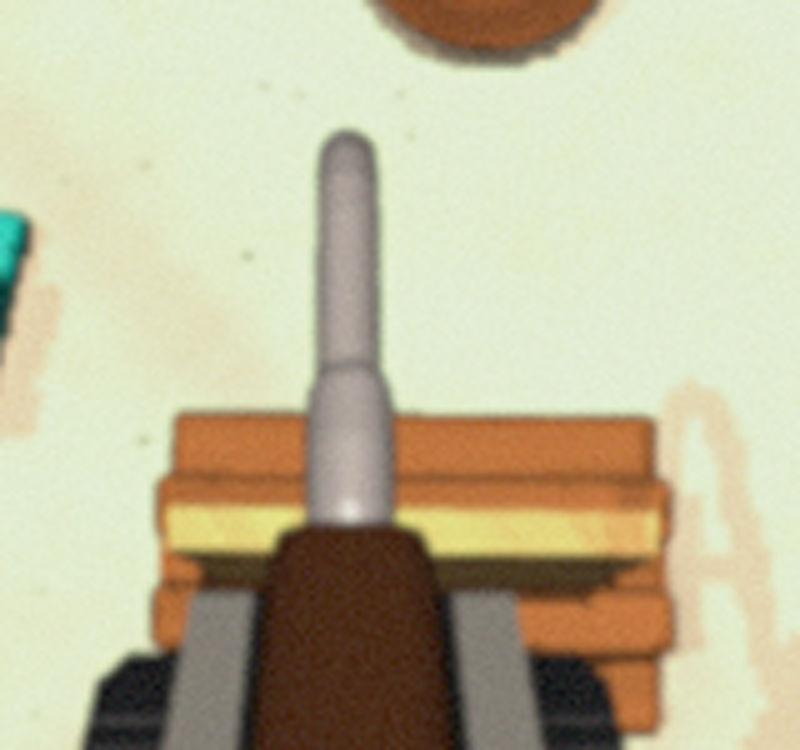

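```bash
cat >> h.py <<'E'
HOLE=np.array([530.3,158.2,113.]); YAW=-3.5
def go(dx,dz,lean,dy=0):
    st=status(YAW,lean); c,s=np.cos(np.radians(YAW)),np.sin(np.radians(YAW))
    C=HOLE+np.array([dx*c-dy*s,dx*s+dy*c,dz])
    T=C-tgt(YAW,lean).as_matrix()@[0,0,OFF]
    print('need slide',(T-st['tcp_pos']).round(1),'turn',corr(tgt(YAW,lean),st).round(2)); 
    d=hookC(st)-HOLE; print('C rel hole board frame',np.round([d[0]*c+d[1]*s,-d[0]*s+d[1]*c,d[2]],1)); return st
E
python3 -c "
from h import *
go(34,60,30)"
```

```text
t 8.2 tcp [501.8 165.2 322.7] C [549.8 165.5 236.7] corr [-1.9  -0.76 -0.55] F [-0.8  0.5 -2. ] w 12.7
need slide [ 13.3  -6.1 -64.4] turn [-1.9  -0.76 -0.55]
C rel hole board frame [ 19.1   8.5 123.7]
```

Request:
jog_arm(
  steps=[
    {"claw":0,"slide":[4,-2,-10],"turn":[-1,-0.5,-0.3]},
    {"claw":0,"slide":[4,-2,-18],"turn":[-0.9,-0.3,-0.3]},
    {"claw":0,"slide":[4,-2,-18],"turn":[0,0,0]},
    {"claw":0,"slide":[1,0,-12],"turn":[0,0,0]},
    {"claw":0,"slide":[0,0,0],"turn":[0,0,0]},
  ],
)

```text
time_s: 8.62
tcp_pos: [514.3, 156.7, 261.9]
ee_rot: [-2.621, -0.002, -1.633]
force: [-0.4, -1.7, -1.3]
gripper_width: 12.9
```

```bash
python3 - <<'E'
from h import *
st=go(34,60,30); W=cal('wrist',st); S=cal('side')
im=capture('wrist');cv2.imwrite('pics/k_w.png',im[:,:,::-1])
im=capture('side');cv2.imwrite('pics/k_s.png',im[:,:,::-1])
for k,v in hookpts(st).items(): print(k,v.round(1),proj(v,W).round(1),proj(v,S).round(1))
crop('pics/k_w.png','pics/k_w2.png',230,180,160,150,5)
crop('pics/k_s.png','pics/k_s2.png',270,150,130,120,6)
E
```

```text
t 8.62 tcp [514.3 156.7 261.9] C [563.2 153.5 176.3] corr [ 0.08 -0.18  0.05] F [-0.4 -1.7 -1.3] w 12.9
need slide [ 0.7  2.4 -3.5] turn [ 0.08 -0.18  0.05]
C rel hole board frame [33.2 -2.7 63.3]
C [563.2 153.5 176.3] [[310.5 245.7]] [[332.7 195.2]]
bowl [574.1 152.8 157.2] [[310.5 236. ]] [[337.7 203.2]]
tip [552.2 154.2 157.3] [[310.5 265.9]] [[327.3 202.9]]
right [582.3 152.4 187.3] [[310.6 213.8]] [[342.  190.8]]
lowouter [576.1 152.7 153.8] [[310.5 234.4]] [[338.6 204.6]]
crown [517.6 156.5 256.1] [[310.6 312.3]] [[310.4 160. ]]
tabtop [494.2 158.  296.9] [[310.6 382.9]] [[298.2 140.7]]
```

View pics/k_w2.png

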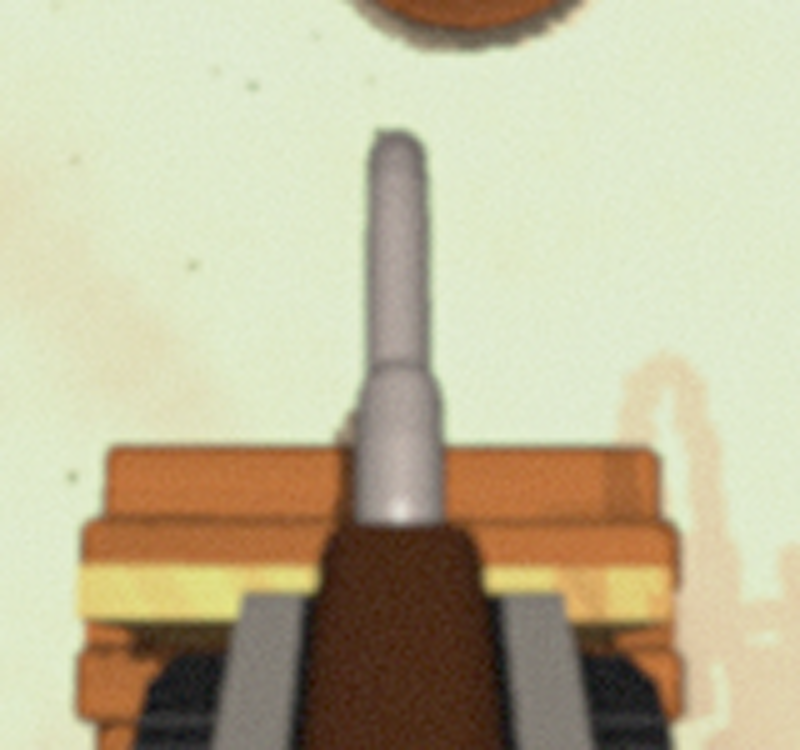

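View pics/k_s2.png

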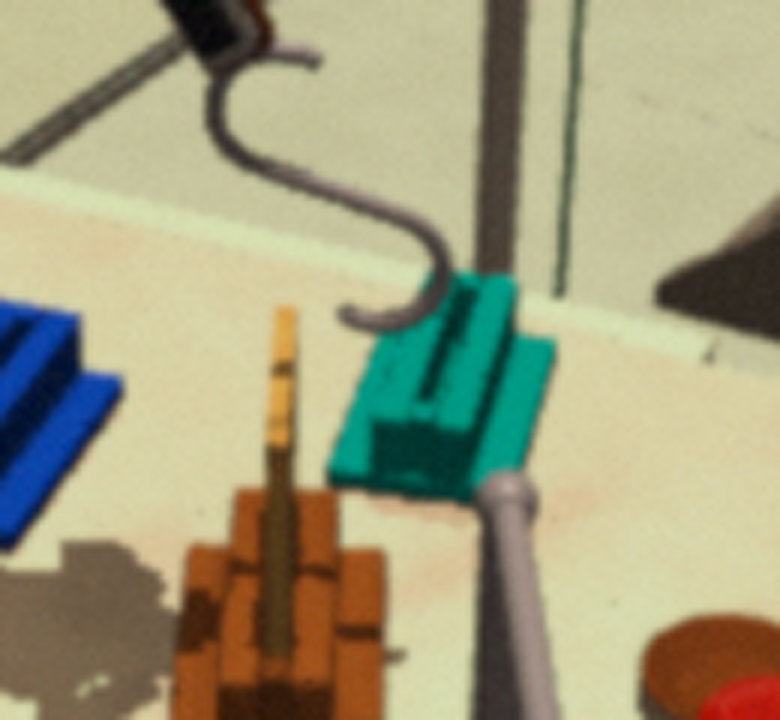

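```bash
python3 - <<'E'
from h import *
st=env.observe(); W=cal('wrist',st)
s,c=np.sin(np.radians(YAW)),np.cos(np.radians(YAW))
for d in (46,-46,0): print(proj([530.3-d*s,158.2+d*c,132],W).round(1))
E
```

```text
[[249.3 300.5]]
[[367.6 300.5]]
[[308.5 300.5]]
```

```bash
python3 - <<'E'
from h import *
st=env.observe(); T=cal('top')
im=capture('top');cv2.imwrite('pics/k_t.png',im[:,:,::-1])
crop('pics/k_t.png','pics/k_t2.png',220,200,120,100,6)
for k,v in hookpts(st).items(): print(k,((proj(v,T)[0]-[220,200])*6).round(0))
s,c=np.sin(np.radians(YAW)),np.cos(np.radians(YAW))
for d in (46,-46,0): print(((proj([530.3-d*s,158.2+d*c,132],T)[0]-[220,200])*6).round(0))
E
```

```text
C [344. 196.]
bowl [352. 179.]
tip [345. 235.]
right [347. 140.]
lowouter [354. 176.]
crown [306. 272.]
tabtop [284. 317.]
[224. 295.]
[458. 319.]
[341. 307.]
```

View pics/k_t2.png

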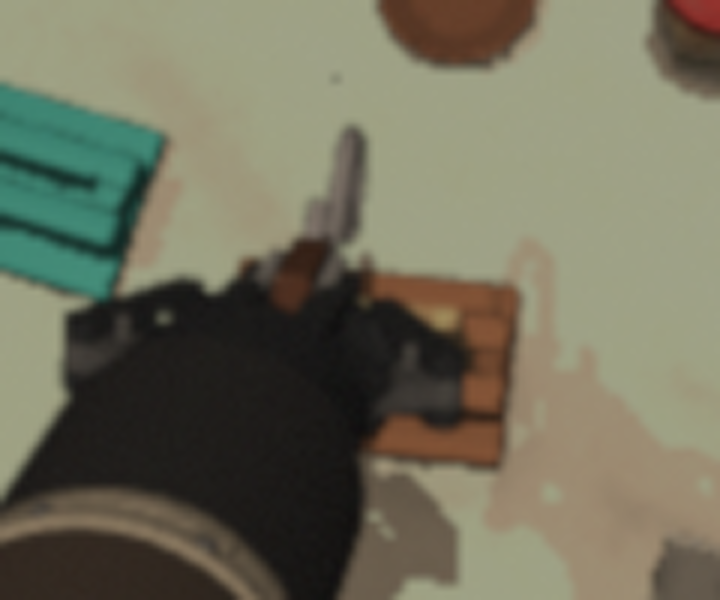

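```bash
sed -i 's/530.3,158.2,113/530.3,158.6,113/' h.py; python3 -c "
from h import *
go(34,20.5,30)"
```

```text
t 8.77 tcp [515.3 158.3 265.4] C [564.6 155.4 180.1] corr [-0.1   0.03  0.02] F [-1.3  0.3 -1.3] w 12.8
need slide [ -0.3   1.3 -46.5] turn [-0.1   0.03  0.02]
C rel hole board frame [34.4 -1.1 67.1]
```

Request:
jog_arm(
  steps=[
    {"claw":0,"slide":[0,0.5,-10],"turn":[0,0,0]},
    {"claw":0,"slide":[0,0.5,-12],"turn":[0,0,0]},
    {"claw":0,"slide":[0,0,-12],"turn":[0,0,0]},
    {"claw":0,"slide":[0,0,-7],"turn":[0,0,0]},
    {"claw":0,"slide":[0,0,0],"turn":[0,0,0]},
    {"claw":0,"slide":[0,0,0],"turn":[0,0,0]},
  ],
)

```text
time_s: 9.27
tcp_pos: [519.1, 161.4, 232.3]
ee_rot: [-2.609, 0.011, -1.633]
force: [0.7, 0.2, -0.6]
gripper_width: 13.1
```

```bash
python3 - <<'E'
from h import *
st=go(34,20.5,30)
E
```

```text
t 9.27 tcp [519.1 161.4 232.3] C [569.2 159.2 147.4] corr [-0.59  0.58  0.07] F [ 0.7  0.2 -0.6] w 13.1
need slide [ -4.1  -1.8 -13.4] turn [-0.59  0.58  0.07]
C rel hole board frame [38.8  3.  34.4]
```

Request:
jog_arm(
  steps=[
    {"claw":0,"slide":[-2.5,-1,-7],"turn":[-0.3,0.3,0]},
    {"claw":0,"slide":[-1.5,-0.8,-6],"turn":[-0.3,0.3,0]},
    {"claw":0,"slide":[0,0,0],"turn":[0,0,0]},
    {"claw":0,"slide":[0,0,0],"turn":[0,0,0]},
  ],
)

```text
time_s: 9.6
tcp_pos: [516.1, 160.6, 221.8]
ee_rot: [-2.616, 0.002, -1.633]
force: [-0.7, -0.3, -2.0]
gripper_width: 12.9
```

```bash
python3 - <<'E'
from h import *
st=go(34,20.5,30)
E
```

```text
t 9.6 tcp [516.1 160.6 221.8] C [565.5 157.7 136.5] corr [-0.12  0.15  0.07] F [-0.7 -0.3 -2. ] w 12.9
need slide [-1.  -1.  -2.9] turn [-0.12  0.15  0.07]
C rel hole board frame [35.2  1.2 23.5]
```

Request:
jog_arm(
  steps=[
    {"claw":0,"slide":[-1,-0.8,-2.5],"turn":[-0.1,0.1,0]},
    {"claw":0,"slide":[0,0,0],"turn":[0,0,0]},
    {"claw":0,"slide":[0,0,0],"turn":[0,0,0]},
  ],
)

```text
time_s: 9.85
tcp_pos: [515.1, 160.1, 219.6]
ee_rot: [-2.617, 0.001, -1.633]
force: [-1.3, 0.3, -1.4]
gripper_width: 13.3
```

```bash
python3 - <<'E'
from h import *
st=go(34,20.5,30); W=cal('wrist',st); S=cal('side')
im=capture('wrist');cv2.imwrite('pics/l_w.png',im[:,:,::-1])
im=capture('side');cv2.imwrite('pics/l_s.png',im[:,:,::-1])
for k,v in hookpts(st).items(): print(k,v.round(1),((proj(v,W)-[230,180])*5).round(0),((proj(v,S)-[290,180])*8).round(0))
h=HOLE
for n,p in dict(hole=h,holeback=h+[4,0,0],top=h+[0,0,19],farTop=(532.8,205,132)).items(): print(n,((proj(p,W)-[230,180])*5).round(0),((proj(p,S)-[290,180])*8).round(0))
crop('pics/l_w.png','pics/l_w2.png',230,180,160,150,5)
crop('pics/l_s.png','pics/l_s2.png',290,180,90,75,8)
E
```

```text
t 9.85 tcp [515.1 160.1 219.6] C [564.5 157.1 134.3] corr [-0.03  0.07  0.04] F [-1.3  0.3 -1.4] w 13.3
need slide [-0.1 -0.5 -0.7] turn [-0.03  0.07  0.04]
C rel hole board frame [34.2  0.6 21.3]
C [564.5 157.1 134.3] [[403. 328.]] [[342. 251.]]
bowl [575.5 156.4 115.2] [[403. 280.]] [[382. 311.]]
tip [553.5 157.7 115.2] [[403. 430.]] [[300. 310.]]
right [583.5 155.9 145.3] [[403. 169.]] [[415. 217.]]
lowouter [577.5 156.3 111.8] [[403. 272.]] [[389. 322.]]
crown [518.4 159.9 213.9] [[403. 661.]] [[168. -16.]]
tabtop [494.9 161.3 254.6] [[ 403. 1015.]] [[  72. -162.]]
hole [[407. 594.]] [[214. 316.]]
holeback [[405. 566.]] [[229. 316.]]
top [[407. 585.]] [[214. 257.]]
farTop [[ 55. 588.]] [[218. 166.]]
```

View pics/l_w2.png

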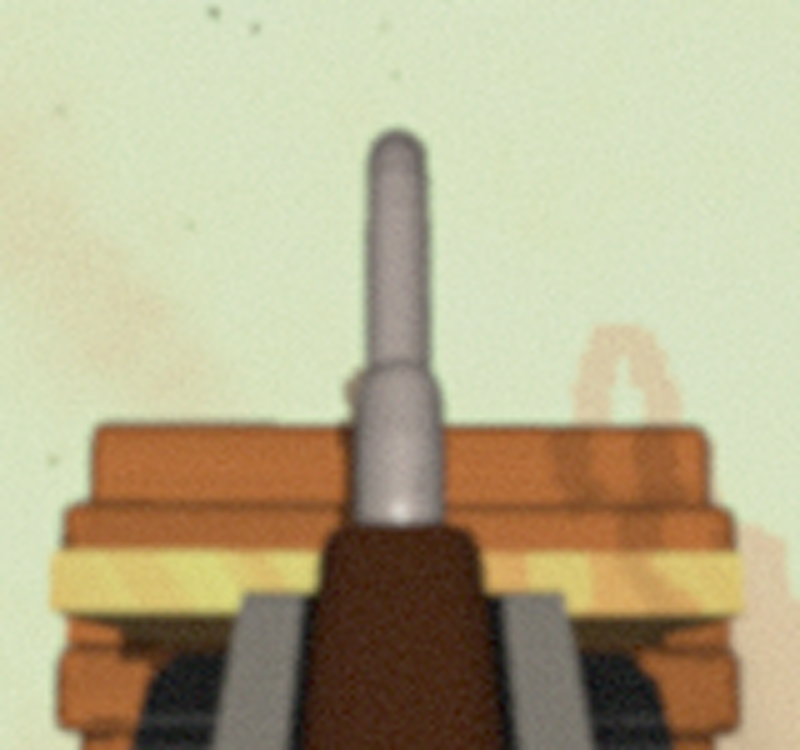

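View pics/l_s2.png

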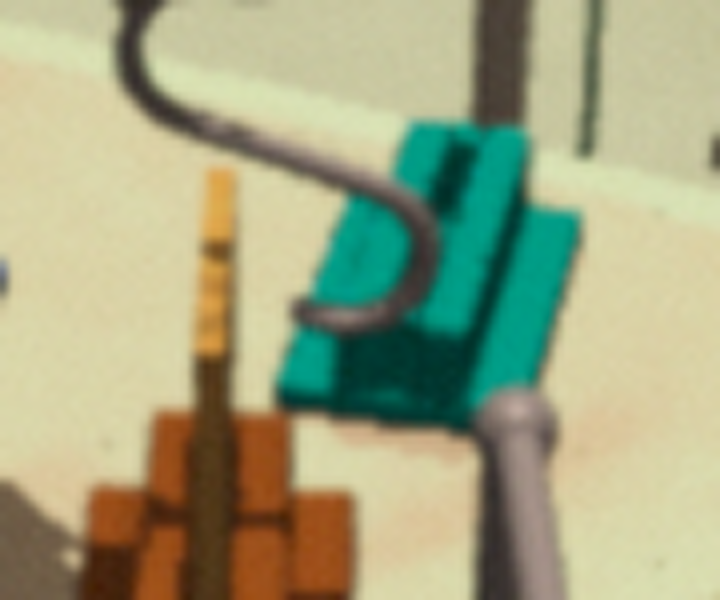

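```bash
sed -i 's/530.3,158.6,113/530.3,159.0,113/' h.py; python3 -c "
from h import *
go(17,20.5,30)"
```

```text
t 9.95 tcp [515.1 160.  219.6] C [564.4 157.  134.2] corr [-0.03  0.07  0.04] F [ 0.  0. -1.] w 13.0
need slide [-17.    1.   -0.7] turn [-0.03  0.07  0.04]
C rel hole board frame [34.2  0.1 21.2]
```

Request:
jog_arm(
  steps=[
    {"claw":0,"slide":[-5,0.3,-0.5],"turn":[0,0,0]},
    {"claw":0,"slide":[-5,0.3,-0.3],"turn":[0,0,0]},
    {"claw":0,"slide":[-4,0.3,0],"turn":[0,0,0]},
    {"claw":0,"slide":[0,0,0],"turn":[0,0,0]},
    {"claw":0,"slide":[0,0,0],"turn":[0,0,0]},
  ],
)

```text
time_s: 10.37
tcp_pos: [499.5, 160.8, 218.8]
ee_rot: [-2.617, 0.001, -1.633]
force: [0.5, 0.4, -1.4]
gripper_width: 13.1
```

```bash
python3 - <<'E'
from h import *
st=go(8,20.5,30)
E
```

```text
t 10.37 tcp [499.5 160.8 218.8] C [548.8 157.9 133.5] corr [-0.04  0.08  0.06] F [ 0.5  0.4 -1.4] w 13.1
need slide [-10.4   0.7   0.1] turn [-0.04  0.08  0.06]
C rel hole board frame [18.5 -0.  20.5]
```

Request:
jog_arm(
  steps=[
    {"claw":0,"slide":[-3,0.2,0],"turn":[0,0,0]},
    {"claw":0,"slide":[-3,0.2,0],"turn":[0,0,0]},
    {"claw":0,"slide":[-2,0.2,0],"turn":[0,0,0]},
    {"claw":0,"slide":[0,0,0],"turn":[0,0,0]},
    {"claw":0,"slide":[0,0,0],"turn":[0,0,0]},
  ],
)

```text
time_s: 10.78
tcp_pos: [490.5, 161.8, 219.1]
ee_rot: [-2.616, 0.001, -1.632]
force: [0.0, -0.2, -2.0]
gripper_width: 13.1
```

```bash
python3 - <<'E'
from h import *
st=go(0,21,30)
im=capture('wrist');cv2.imwrite('pics/m_w.png',im[:,:,::-1])
im=capture('side');cv2.imwrite('pics/m_s.png',im[:,:,::-1])
crop('pics/m_w.png','pics/m_w2.png',230,180,160,150,5)
crop('pics/m_s.png','pics/m_s2.png',290,180,90,75,8)
E
```

```text
t 10.78 tcp [490.5 161.8 219.1] C [539.9 158.9 133.8] corr [-0.08  0.1   0.02] F [ 0.  -0.2 -2. ] w 13.1
need slide [-9.4  0.2  0.3] turn [-0.08  0.1   0.02]
C rel hole board frame [ 9.6  0.5 20.8]
```

View pics/m_w2.png

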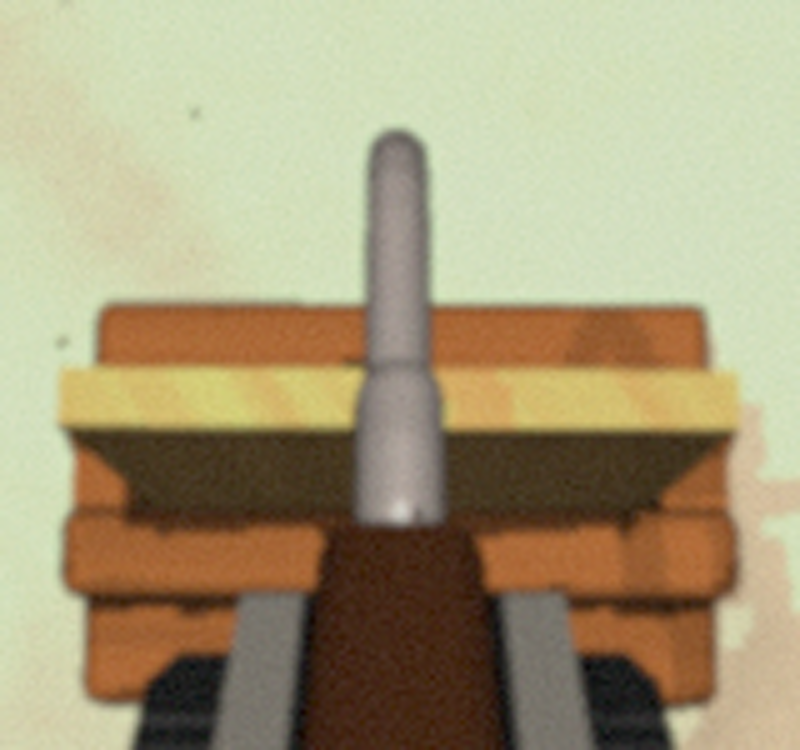

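View pics/m_s2.png

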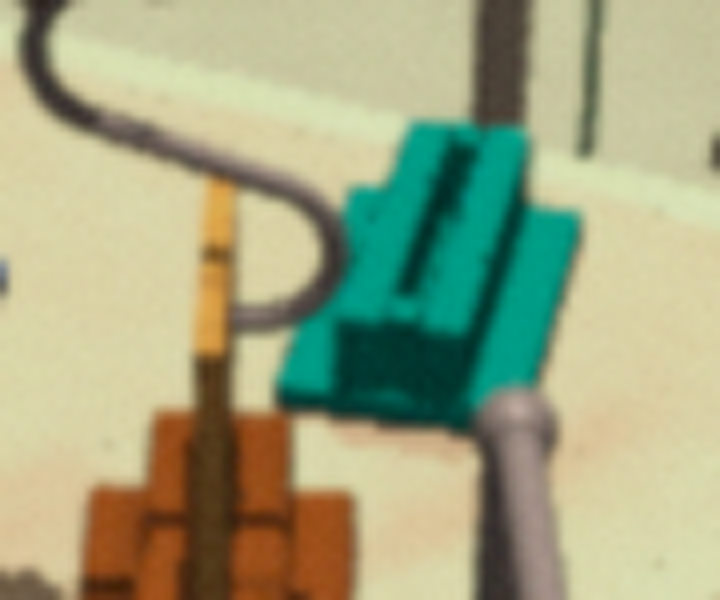

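Request:
jog_arm(
  steps=[
    {"claw":0,"slide":[-3,0.1,0],"turn":[0,0,0]},
    {"claw":0,"slide":[-3,0,0],"turn":[0,0,0]},
    {"claw":0,"slide":[-2.5,0,0],"turn":[0,0,0]},
    {"claw":0,"slide":[0,0,0],"turn":[0,0,0]},
    {"claw":0,"slide":[0,0,0],"turn":[0,0,0]},
  ],
)

```text
time_s: 11.3
tcp_pos: [481.4, 161.6, 218.9]
ee_rot: [-2.617, 0.001, -1.633]
force: [0.3, -0.3, -1.5]
gripper_width: 13.2
```

```bash
python3 - <<'E'
from h import *
st=go(0,21,30)
im=capture('wrist');cv2.imwrite('pics/n_w.png',im[:,:,::-1])
im=capture('side');cv2.imwrite('pics/n_s.png',im[:,:,::-1])
crop('pics/n_w.png','pics/n_w2.png',230,180,160,150,5)
crop('pics/n_s.png','pics/n_s2.png',290,180,90,75,8)
E
```

```text
t 11.3 tcp [481.4 161.6 218.9] C [530.7 158.6 133.6] corr [-0.05  0.08  0.07] F [ 0.3 -0.3 -1.5] w 13.2
need slide [-0.3  0.4  0.5] turn [-0.05  0.08  0.07]
C rel hole board frame [ 0.4 -0.4 20.6]
```

View pics/n_s2.png

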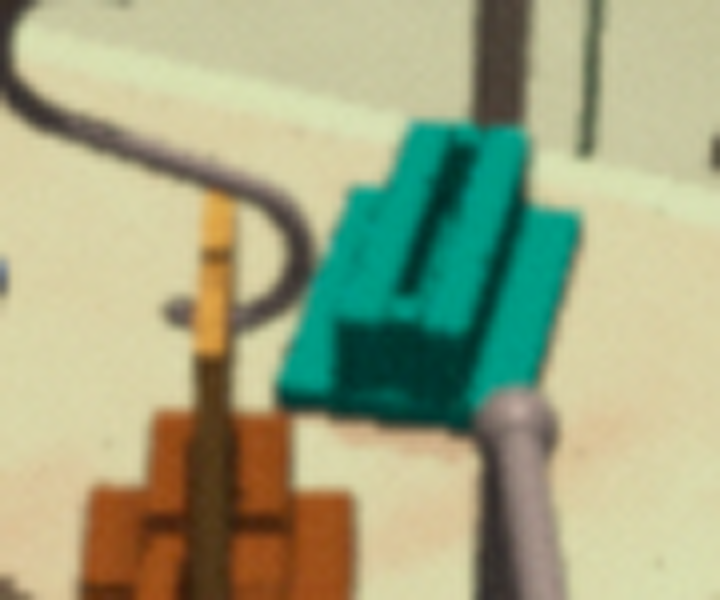

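View pics/n_w2.png

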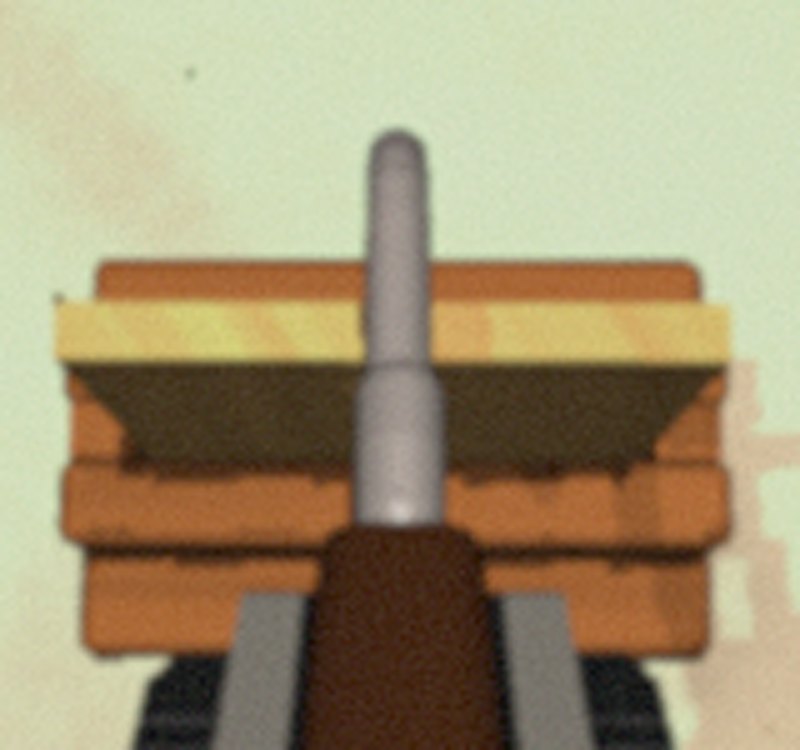

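```bash
python3 - <<'E'
from h import *
st=go(0,21.5,20)
E
```

```text
t 11.4 tcp [481.5 161.5 218.9] C [530.8 158.6 133.6] corr [ 0.56 10.06  0.08] F [-0.2  0.3 -1.5] w 13.3
need slide [15.2 -0.5  8.3] turn [ 0.56 10.06  0.08]
C rel hole board frame [ 0.5 -0.4 20.6]
```

Request:
jog_arm(
  steps=[
    {"claw":0,"slide":[3.1,0,1.8],"turn":[0.1,2,0]},
    {"claw":0,"slide":[3.1,0,1.7],"turn":[0.1,2,0]},
    {"claw":0,"slide":[3.1,0,1.6],"turn":[0.1,2,0]},
    {"claw":0,"slide":[3.1,0,1.5],"turn":[0.1,2,0]},
    {"claw":0,"slide":[0,0,0],"turn":[0,0,0]},
    {"claw":0,"slide":[0,0,0],"turn":[0,0,0]},
  ],
)

```text
time_s: 11.9
tcp_pos: [493.2, 161.7, 224.8]
ee_rot: [-2.764, -0.0, -1.632]
force: [0.3, 0.4, -2.0]
gripper_width: 13.1
```

```bash
python3 - <<'E'
from h import *
st=go(0,21.5,20)
E
```

```text
t 11.9 tcp [493.2 161.7 224.8] C [529.5 159.4 133.2] corr [ 0.12  1.64 -0.02] F [ 0.3  0.4 -2. ] w 13.1
need slide [ 3.4 -0.6  2.3] turn [ 0.12  1.64 -0.02]
C rel hole board frame [-0.8  0.4 20.2]
```

Request:
jog_arm(
  steps=[
    {"claw":0,"slide":[3.6,0,1.8],"turn":[0.1,2,0]},
    {"claw":0,"slide":[3.5,0,1.5],"turn":[0.1,2,0]},
    {"claw":0,"slide":[3.4,0,1.3],"turn":[0.1,2,0]},
    {"claw":0,"slide":[3.4,0,1.1],"turn":[0.1,2,0]},
    {"claw":0,"slide":[0,0,0],"turn":[0,0,0]},
    {"claw":0,"slide":[0,0,0],"turn":[0,0,0]},
  ],
)

```text
time_s: 12.4
tcp_pos: [506.0, 158.4, 228.7]
ee_rot: [-2.905, -0.007, -1.633]
force: [-0.2, 1.3, -1.5]
gripper_width: 12.9
```

```bash
python3 - <<'E'
from h import *
st=go(0,22,0)
im=capture('side');cv2.imwrite('pics/o_s.png',im[:,:,::-1])
crop('pics/o_s.png','pics/o_s2.png',290,180,90,75,8)
E
```

```text
t 12.4 tcp [506.  158.4 228.7] C [529.  156.3 132.8] corr [ 1.23 13.48  0.02] F [-0.2  1.3 -1.5] w 12.9
need slide [24.3  0.6  4.9] turn [ 1.23 13.48  0.02]
C rel hole board frame [-1.1 -2.8 19.8]
```

View pics/o_s2.png

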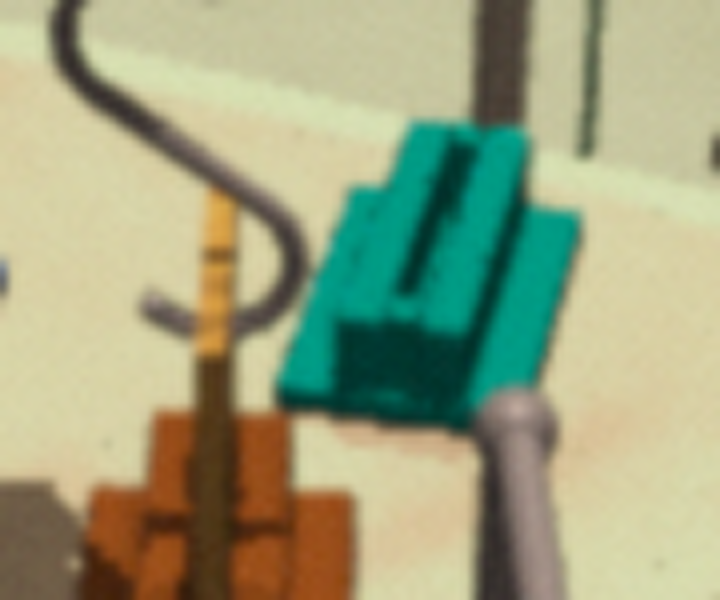

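Request:
jog_arm(
  steps=[
    {"claw":0,"slide":[0.5,1.5,1.2],"turn":[0.1,0.3,0]},
    {"claw":0,"slide":[3.6,0.8,1.2],"turn":[0.2,2,0]},
    {"claw":0,"slide":[3.6,0,1.0],"turn":[0.2,2,0]},
    {"claw":0,"slide":[3.6,0,0.8],"turn":[0.2,2,0]},
    {"claw":0,"slide":[0,0,0],"turn":[0,0,0]},
    {"claw":0,"slide":[0,0,0],"turn":[0,0,0]},
  ],
)

```text
time_s: 12.95
tcp_pos: [513.2, 157.8, 231.5]
ee_rot: [-3.019, -0.006, -1.631]
force: [-0.5, 0.5, -2.0]
gripper_width: 12.9
```

```bash
python3 - <<'E'
from h import *
st=go(0,22,0)
E
```

```text
t 12.95 tcp [513.2 157.8 231.5] C [525.2 156.5 133.7] corr [ 0.79  7.01 -0.09] F [-0.5  0.5 -2. ] w 12.9
need slide [17.1  1.2  2.1] turn [ 0.79  7.01 -0.09]
C rel hole board frame [-4.9 -2.8 20.7]
```

Request:
jog_arm(
  steps=[
    {"claw":0,"slide":[2.5,1.5,0.3],"turn":[0,0,0]},
    {"claw":0,"slide":[2,1.2,0.3],"turn":[0,0,0]},
    {"claw":0,"slide":[0,0,0],"turn":[0,0,0]},
    {"claw":0,"slide":[0,0,0],"turn":[0,0,0]},
  ],
)

```text
time_s: 13.28
tcp_pos: [516.1, 159.7, 231.5]
ee_rot: [-3.017, -0.008, -1.63]
force: [-0.6, 0.5, -2.2]
gripper_width: 13.0
```

```bash
python3 - <<'E'
from h import *
st=go(0,22,0)
print(st['joint_positions'].round(2))
E
```

```text
t 13.28 tcp [516.1 159.7 231.5] C [528.4 158.2 133.7] corr [ 0.9   7.12 -0.12] F [-0.6  0.5 -2.2] w 13.0
need slide [14.2 -0.7  2.1] turn [ 0.9   7.12 -0.12]
C rel hole board frame [-1.9 -0.9 20.7]
[ 0.73  0.07 -0.42  0.11 -1.01  0.72]
```

Request:
jog_arm(
  steps=[
    {"claw":0,"slide":[4.2,0,0.8],"turn":[0.2,1.8,0]},
    {"claw":0,"slide":[4.2,0,0.8],"turn":[0.2,1.8,0]},
    {"claw":0,"slide":[4.2,0,0.6],"turn":[0.2,1.8,0]},
    {"claw":0,"slide":[1.5,0,0.3],"turn":[0.1,0.8,0]},
    {"claw":0,"slide":[0,0,0],"turn":[0,0,0]},
    {"claw":0,"slide":[0,0,0],"turn":[0,0,0]},
  ],
)

```text
time_s: 13.78
tcp_pos: [528.6, 159.6, 234.2]
ee_rot: [-3.128, -0.002, -1.628]
force: [-0.2, -0.2, -1.9]
gripper_width: 12.7
```

```bash
python3 - <<'E'
from h import *
st=go(0,22,0)
im=capture('side');cv2.imwrite('pics/p_s.png',im[:,:,::-1])
crop('pics/p_s.png','pics/p_s2.png',290,180,90,75,8)
im=capture('wrist');cv2.imwrite('pics/p_w.png',im[:,:,::-1])
E
```

```text
t 13.78 tcp [528.6 159.6 234.2] C [530.  159.3 135.6] corr [ 0.17  0.78 -0.23] F [-0.2 -0.2 -1.9] w 12.7
need slide [ 1.7 -0.6 -0.6] turn [ 0.17  0.78 -0.23]
C rel hole board frame [-0.3  0.3 22.6]
```

View pics/p_s2.png

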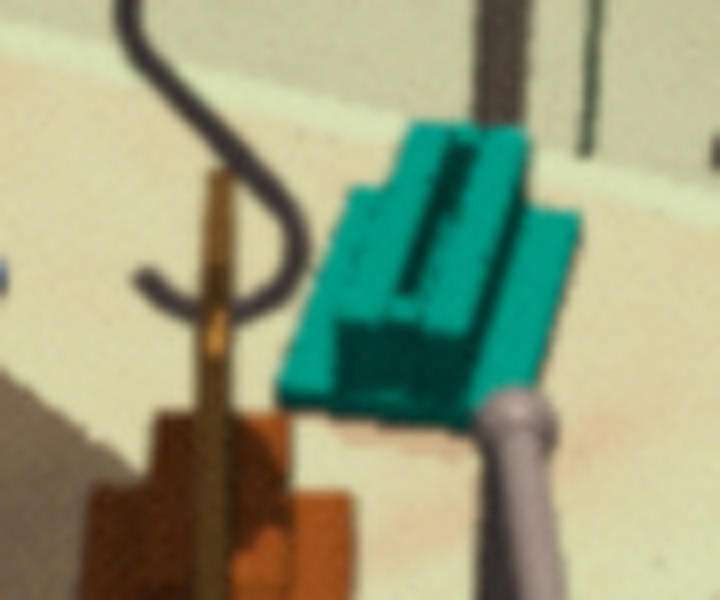

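View pics/p_w.png

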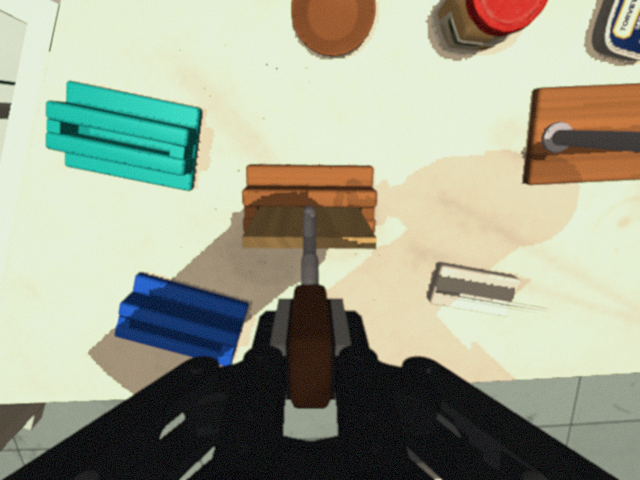

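Request:
jog_arm(
  steps=[
    {"claw":0,"slide":[1.2,-0.3,0],"turn":[0.1,0.7,-0.2]},
    {"claw":0,"slide":[0,0,3],"turn":[0,0,0]},
    {"claw":0,"slide":[0,0,4],"turn":[0,0,0]},
    {"claw":0,"slide":[0,0,5],"turn":[0,0,0]},
    {"claw":0,"slide":[0,0,5],"turn":[0,0,0]},
    {"claw":0,"slide":[0,0,0],"turn":[0,0,0]},
  ],
)

```text
time_s: 14.38
tcp_pos: [527.6, 159.0, 252.9]
ee_rot: [-3.141, -0.002, -1.63]
force: [-0.6, -0.1, -2.6]
gripper_width: 13.3
```

```bash
python3 - <<'E'
from h import *
st=go(0,37,0)
im=capture('side');cv2.imwrite('pics/q_s.png',im[:,:,::-1])
crop('pics/q_s.png','pics/q_s2.png',290,160,90,75,8)
E
```

```text
t 14.38 tcp [527.6 159.  252.9] C [527.6 158.8 154.3] corr [ 0.1   0.02 -0.11] F [-0.6 -0.1 -2.6] w 13.3
need slide [ 2.7 -0.  -4.3] turn [ 0.1   0.02 -0.11]
C rel hole board frame [-2.7 -0.3 41.3]
```

View pics/q_s2.png

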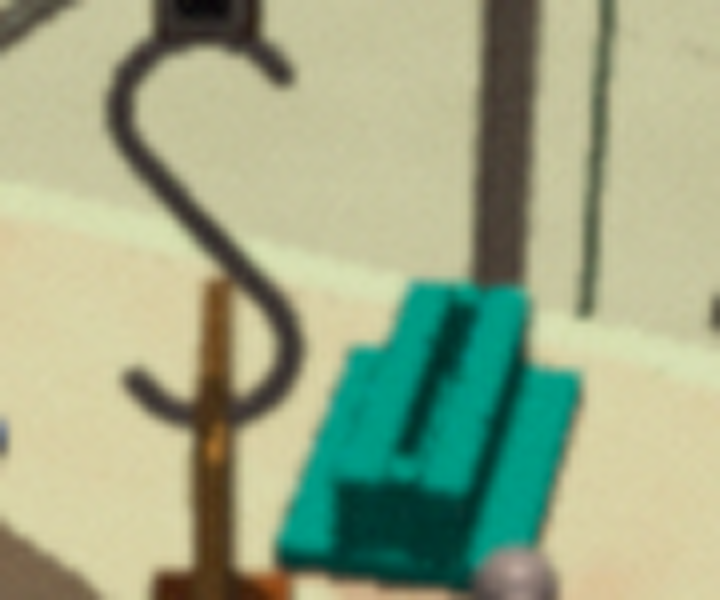

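Request:
jog_arm(
  steps=[
    {"claw":0,"slide":[1.5,0,5],"turn":[0,0,0]},
    {"claw":0,"slide":[1,0,6],"turn":[0,0,0]},
    {"claw":0,"slide":[0.5,0,6],"turn":[0,0,0]},
    {"claw":0,"slide":[0.5,0,6],"turn":[0,0,0]},
    {"claw":0,"slide":[0.5,0,6],"turn":[0,0,0]},
    {"claw":0,"slide":[0.5,0,6],"turn":[0,0,0]},
    {"claw":0,"slide":[0,0,0],"turn":[0,0,0]},
    {"claw":0,"slide":[0,0,0],"turn":[0,0,0]},
  ],
)

```text
time_s: 15.1
tcp_pos: [532.4, 159.0, 291.8]
ee_rot: [-3.141, -0.001, -1.63]
force: [-1.0, -0.0, -2.3]
gripper_width: 12.8
```

```bash
python3 - <<'E'
from h import *
st=go(0,70,0)
im=capture('side');cv2.imwrite('pics/r_s.png',im[:,:,::-1])
crop('pics/r_s.png','pics/r_s2.png',290,150,90,110,6)
E
```

```text
t 15.1 tcp [532.4 159.  291.8] C [532.5 158.9 193.2] corr [ 0.07  0.05 -0.1 ] F [-1.  -0.  -2.3] w 12.8
need slide [ -2.1   0.  -10.2] turn [ 0.07  0.05 -0.1 ]
C rel hole board frame [ 2.2  0.  80.2]
```

View pics/r_s2.png

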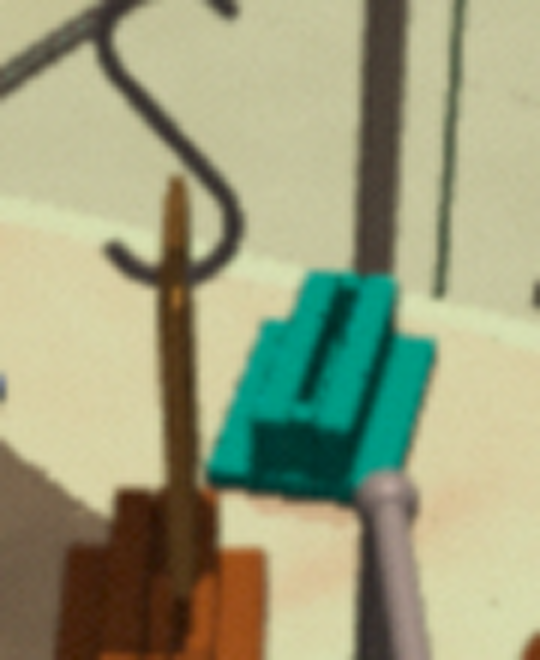

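Request:
jog_arm(
  steps=[
    {"claw":0,"slide":[0,0,6],"turn":[0,0,0]},
    {"claw":0,"slide":[0,0,9],"turn":[0,0,0]},
    {"claw":0,"slide":[-1,0,10],"turn":[0,0,0]},
    {"claw":0,"slide":[-1,-3,9],"turn":[0,0,0.1]},
    {"claw":0,"slide":[-1,-6,6],"turn":[0,0,0.2]},
    {"claw":0,"slide":[-1,-9,3],"turn":[0,0,0.2]},
    {"claw":0,"slide":[-1,-12,0],"turn":[0,0,0.2]},
    {"claw":0,"slide":[-1,-14,0],"turn":[0,0,0.2]},
    {"claw":0,"slide":[-1,-14,0],"turn":[0,0,0.2]},
    {"claw":0,"slide":[-1,-14,0],"turn":[0,0,0.2]},
    {"claw":0,"slide":[-1,-14,0],"turn":[0,0,0.2]},
    {"claw":0,"slide":[-1,-14,0],"turn":[0,0,0.2]},
  ],
)

```text
time_s: 16.15
tcp_pos: [519.7, 50.6, 339.5]
ee_rot: [-3.141, -0.001, -1.595]
force: [-0.2, 0.4, -3.3]
gripper_width: 13.0
```

```bash
python3 - <<'E'
from h import *
status(-0.2,0)
E
```

```text
t 16.15 tcp [519.7  50.6 339.5] C [519.8  50.5 240.9] corr [0.07 0.05 1.2 ] F [-0.2  0.4 -3.3] w 13.0
```

Request:
jog_arm(
  steps=[
    {"claw":0,"slide":[0,-14,0],"turn":[0,0,0.2]},
    {"claw":0,"slide":[0,-15,0],"turn":[0,0,0.2]},
    {"claw":0,"slide":[0,-16,0],"turn":[0,0,0.2]},
    {"claw":0,"slide":[0,-17,0],"turn":[0,0,0.2]},
    {"claw":0,"slide":[0,-17,0],"turn":[0,0,0.2]},
    {"claw":0,"slide":[0,-17,0],"turn":[0,0,0.2]},
    {"claw":0,"slide":[0,-17,0],"turn":[0,0,0]},
    {"claw":0,"slide":[0,-17,0],"turn":[0,0,0]},
    {"claw":0,"slide":[0,-16,0],"turn":[0,0,0]},
    {"claw":0,"slide":[0,-15,0],"turn":[0,0,0]},
    {"claw":0,"slide":[0,-14,0],"turn":[0,0,0]},
    {"claw":0,"slide":[0,-12,0],"turn":[0,0,0]},
  ],
)

```text
time_s: 17.15
tcp_pos: [509.2, -158.8, 338.6]
ee_rot: [3.14, -0.001, -1.576]
force: [-0.5, 0.1, -1.9]
gripper_width: 13.4
```

```bash
python3 - <<'E'
from h import *
status(-0.2,0)
E
```

```text
t 17.15 tcp [ 509.2 -158.8  338.6] C [ 509.1 -158.8  240. ] corr [ 0.05 -0.1   0.11] F [-0.5  0.1 -1.9] w 13.4
```

Request:
jog_arm(
  steps=[
    {"claw":0,"slide":[0,-10,-2],"turn":[0,0,0]},
    {"claw":0,"slide":[0,-9,-5],"turn":[0,0,0]},
    {"claw":0,"slide":[0,-8,-7],"turn":[0,0,0]},
    {"claw":0,"slide":[0,-6,-8],"turn":[0,0,0]},
    {"claw":0,"slide":[0,-4,-8],"turn":[0,0,0]},
    {"claw":0,"slide":[0,-2,-8],"turn":[0,0,0]},
    {"claw":0,"slide":[0,-1,-6],"turn":[0,0,0]},
    {"claw":0,"slide":[0,0,-4],"turn":[0,0,0]},
    {"claw":0,"slide":[0,0,0],"turn":[0,0,0]},
    {"claw":0,"slide":[0,0,0],"turn":[0,0,0]},
    {"claw":0,"slide":[0,0,0],"turn":[0,0,0]},
    {"claw":0,"slide":[0,0,0],"turn":[0,0,0]},
  ],
)

```text
time_s: 18.15
tcp_pos: [505.9, -204.6, 283.1]
ee_rot: [3.136, 0.0, -1.578]
force: [-0.0, -0.7, -2.2]
gripper_width: 13.1
```

```bash
python3 - <<'E'
from h import *
st=status(-0.2,0); S=cal('side')
for c in ['side','wrist','top']:
    im=capture(c);cv2.imwrite(f'pics/s_{c}.png',im[:,:,::-1])
for k,v in hookpts(st).items(): print(k,v.round(1),((proj(v,S)-[280,180])*4).round(0))
crop('pics/s_side.png','pics/s_s2.png',270,180,150,180,4)
E
```

```text
t 18.15 tcp [ 505.9 -204.6  283.1] C [ 505.3 -204.5  184.5] corr [-0.01 -0.32  0.21] F [-0.  -0.7 -2.2] w 13.1
C [ 505.3 -204.5  184.5] [[107. 549.]]
bowl [ 505.2 -204.5  162.5] [[107. 592.]]
tip [ 486.2 -204.4  173.6] [[ 55. 571.]]
right [ 527.3 -204.7  184.4] [[168. 548.]]
lowouter [ 505.1 -204.5  158.5] [[107. 599.]]
crown [ 505.8 -204.6  276.5] [[105. 353.]]
tabtop [ 506.1 -204.6  323.5] [[104. 239.]]
```

View pics/s_s2.png

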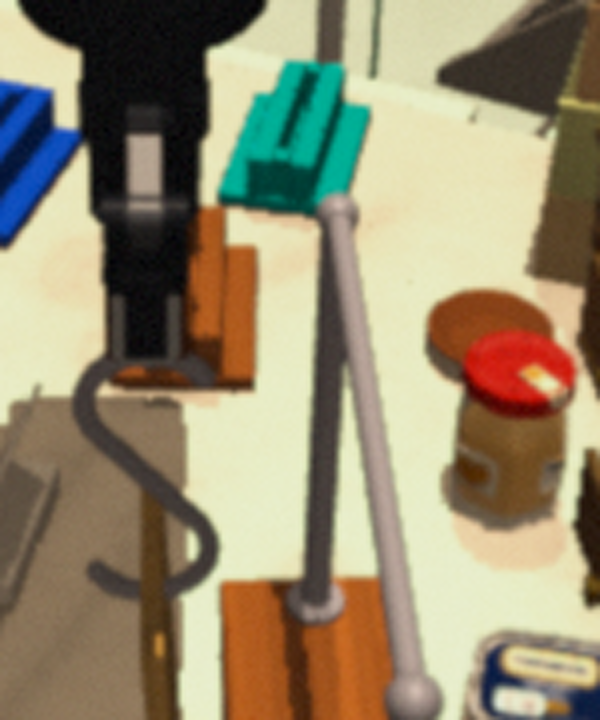

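View pics/s_wrist.png

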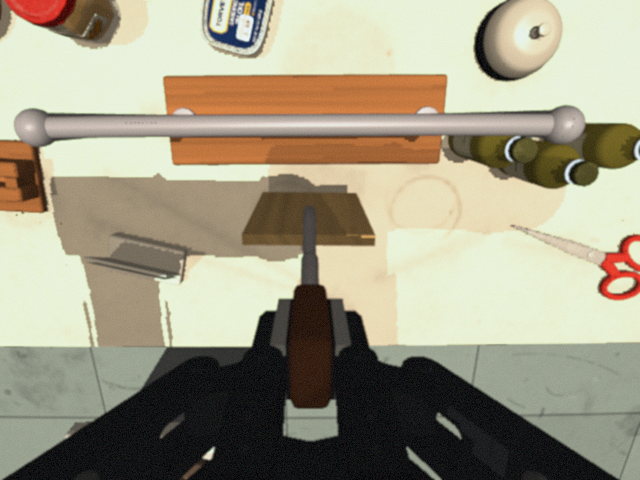

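Request:
jog_arm(
  steps=[
    {"claw":0,"slide":[2,0,-2],"turn":[0,-0.3,0.2]},
    {"claw":0,"slide":[5,0,-2],"turn":[0,0,0]},
    {"claw":0,"slide":[7,0,0],"turn":[0,0,0]},
    {"claw":0,"slide":[7,0,0],"turn":[0,0,0]},
    {"claw":0,"slide":[6,0,0],"turn":[0,0,0]},
    {"claw":0,"slide":[4,0,0],"turn":[0,0,0]},
    {"claw":0,"slide":[2,0,0],"turn":[0,0,0]},
    {"claw":0,"slide":[0,0,0],"turn":[0,0,0]},
    {"claw":0,"slide":[0,0,0],"turn":[0,0,0]},
  ],
)

```text
time_s: 19.05
tcp_pos: [543.7, -204.6, 278.9]
ee_rot: [-3.14, -0.0, -1.574]
force: [-0.2, -1.0, -2.9]
gripper_width: 13.1
```

```bash
python3 - <<'E'
from h import *
st=status(-0.2,0)
E
```

```text
t 19.05 tcp [ 543.7 -204.6  278.9] C [ 543.8 -204.6  180.3] corr [ 0.01  0.07 -0.02] F [-0.2 -1.  -2.9] w 13.1
```

Request:
jog_arm(
  steps=[
    {"claw":0,"slide":[3,0,-1],"turn":[0,0,0]},
    {"claw":0,"slide":[5,0,0],"turn":[0,0,0]},
    {"claw":0,"slide":[7,0,0],"turn":[0,0,0]},
    {"claw":0,"slide":[7,0,0],"turn":[0,0,0]},
    {"claw":0,"slide":[6,0,0],"turn":[0,0,0]},
    {"claw":0,"slide":[4,0,0],"turn":[0,0,0]},
    {"claw":0,"slide":[2,0,0],"turn":[0,0,0]},
    {"claw":0,"slide":[0,0,0],"turn":[0,0,0]},
    {"claw":0,"slide":[0,0,0],"turn":[0,0,0]},
  ],
)

```text
time_s: 19.8
tcp_pos: [581.5, -204.6, 277.5]
ee_rot: [-3.141, -0.0, -1.574]
force: [1.0, 0.3, -2.3]
gripper_width: 12.8
```

```bash
python3 - <<'E'
from h import *
st=status(-0.2,0)
im=capture('side');cv2.imwrite('pics/t_s.png',im[:,:,::-1])
crop('pics/t_s.png','pics/t_s2.png',300,220,110,120,5)
E
```

```text
t 19.8 tcp [ 581.5 -204.6  277.5] C [ 581.6 -204.6  178.9] corr [ 0.    0.05 -0.02] F [ 1.   0.3 -2.3] w 12.8
```

View pics/t_s2.png

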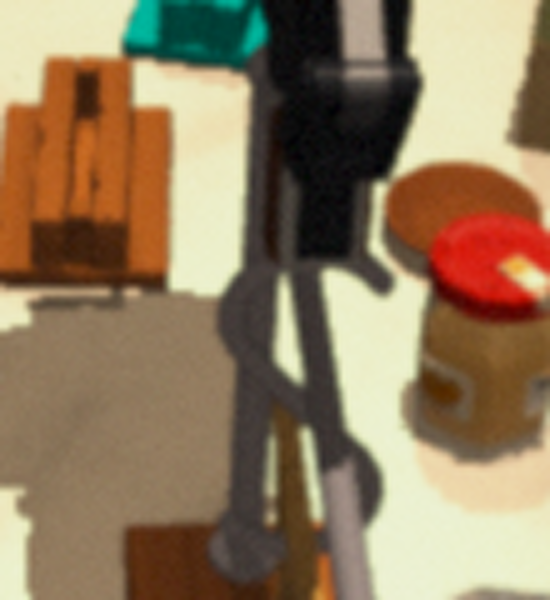

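Request:
jog_arm(
  steps=[
    {"claw":0,"slide":[1.5,0,-3],"turn":[0,0,0]},
    {"claw":0,"slide":[0,0,-5],"turn":[0,0,0]},
    {"claw":0,"slide":[0,0,-4],"turn":[0,0,0]},
    {"claw":0,"slide":[0,0,-3],"turn":[0,0,0]},
    {"claw":0,"slide":[0,0,0],"turn":[0,0,0]},
    {"claw":0,"slide":[0,0,0],"turn":[0,0,0]},
  ],
)

```text
time_s: 20.35
tcp_pos: [581.9, -204.6, 260.7]
ee_rot: [-3.141, 0.0, -1.574]
force: [0.3, -0.4, -3.2]
gripper_width: 13.4
```

```bash
python3 - <<'E'
from h import *
st=status(-0.2,0)
E
```

```text
t 20.35 tcp [ 581.9 -204.6  260.7] C [ 582.  -204.6  162.1] corr [-0.01  0.02  0.  ] F [ 0.3 -0.4 -3.2] w 13.4
```

Request:
jog_arm(
  steps=[
    {"claw":0,"slide":[1,0,-2],"turn":[0,0,0]},
    {"claw":0,"slide":[0,0,-1.5],"turn":[0,0,0]},
    {"claw":0,"slide":[0,0,-1],"turn":[0,0,0]},
    {"claw":0,"slide":[0,0,0],"turn":[0,0,0]},
    {"claw":0,"slide":[0,0,0],"turn":[0,0,0]},
    {"claw":0,"slide":[0,0,0],"turn":[0,0,0]},
  ],
)

```text
time_s: 20.85
tcp_pos: [583.1, -204.7, 256.0]
ee_rot: [-3.141, 0.0, -1.574]
force: [-0.3, 0.2, -2.9]
gripper_width: 13.1
```

```bash
python3 - <<'E'
from h import *
st=status(-0.2,0)
for c in ['side','wrist']:
    im=capture(c);cv2.imwrite(f'pics/u_{c}.png',im[:,:,::-1])
crop('pics/u_side.png','pics/u_s2.png',300,230,110,120,5)
E
```

```text
t 20.85 tcp [ 583.1 -204.7  256. ] C [ 583.2 -204.7  157.4] corr [-0.    0.04  0.  ] F [-0.3  0.2 -2.9] w 13.1
```

View pics/u_s2.png

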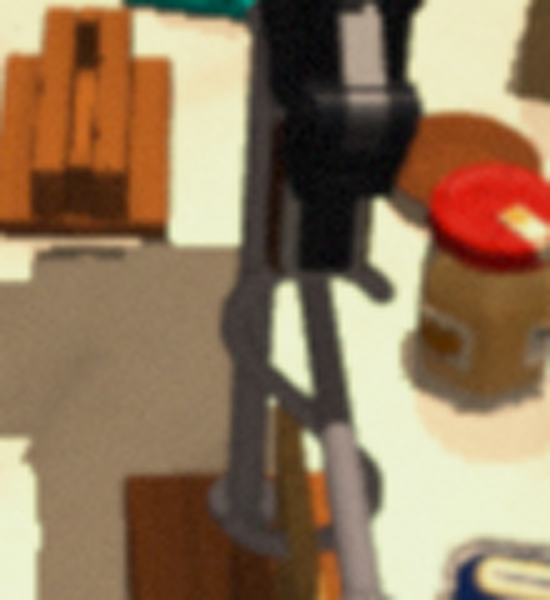

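View pics/u_wrist.png

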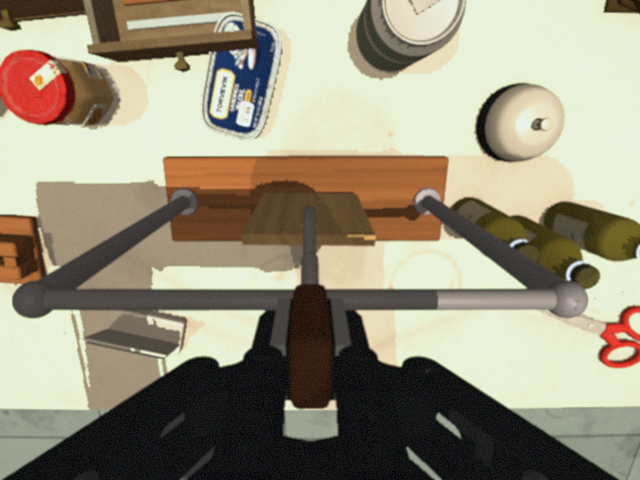

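Request:
jog_arm(
  steps=[
    {"claw":0,"slide":[0,0,-0.6],"turn":[0,0,0]},
    {"claw":0,"slide":[0,0,0],"turn":[0,0,0]},
    {"claw":0,"slide":[0,0,0],"turn":[0,0,0]},
    {"claw":0,"slide":[0,0,0],"turn":[0,0,0]},
    {"claw":0,"slide":[0,0,0],"turn":[0,0,0]},
    {"claw":0,"slide":[0,0,0],"turn":[0,0,0]},
  ],
)

```text
time_s: 21.45
tcp_pos: [583.3, -204.7, 255.9]
ee_rot: [-3.14, -0.0, -1.574]
force: [0.3, 0.1, -2.2]
gripper_width: 12.9
```

```bash
python3 - <<'E'
from h import *
st=status(-0.2,0)
E
```

```text
t 21.45 tcp [ 583.3 -204.7  255.9] C [ 583.4 -204.7  157.3] corr [ 0.    0.09 -0.  ] F [ 0.3  0.1 -2.2] w 12.9
```

Request:
jog_arm(
  steps=[
    {"claw":0,"slide":[0,0,-1],"turn":[0,0,0]},
    {"claw":0,"slide":[0,0,-0.5],"turn":[0,0,0]},
    {"claw":0,"slide":[0,0,0],"turn":[0,0,0]},
    {"claw":0,"slide":[0,0,0],"turn":[0,0,0]},
  ],
)

```text
time_s: 21.78
tcp_pos: [583.4, -204.7, 255.7]
ee_rot: [-3.139, -0.001, -1.574]
force: [-0.4, -0.2, -2.6]
gripper_width: 13.1
```

```bash
python3 - <<'E'
from h import *
st=status(-0.2,0)
E
```

```text
t 21.78 tcp [ 583.4 -204.7  255.7] C [ 583.7 -204.8  157.1] corr [ 0.03  0.17 -0.02] F [-0.4 -0.2 -2.6] w 13.1
```

Request:
jog_arm(
  steps=[
    {"claw":0.2,"slide":[0,0,0],"turn":[0,0,0]},
    {"claw":0.3,"slide":[0,0,0],"turn":[0,0,0]},
    {"claw":0.45,"slide":[0,0,0],"turn":[0,0,0]},
    {"claw":0.5,"slide":[0,0,0],"turn":[0,0,0]},
    {"claw":0.5,"slide":[0,0,0],"turn":[0,0,0]},
    {"claw":0.5,"slide":[0,0,0],"turn":[0,0,0]},
  ],
)

```text
time_s: 22.28
tcp_pos: [584.5, -205.2, 256.5]
ee_rot: [-3.136, -0.002, -1.574]
force: [0.4, -0.6, 0.4]
gripper_width: 42.5
```

```bash
python3 - <<'E'
from h import *
st=status(-0.2,0)
for c in ['side','wrist']:
    im=capture(c);cv2.imwrite(f'pics/v_{c}.png',im[:,:,::-1])
crop('pics/v_side.png','pics/v_s2.png',300,230,110,120,5)
E
```

```text
t 22.28 tcp [ 584.5 -205.2  256.5] C [ 585.1 -205.4  157.9] corr [ 0.09  0.32 -0.03] F [ 0.4 -0.6  0.4] w 42.5
```

View pics/v_s2.png

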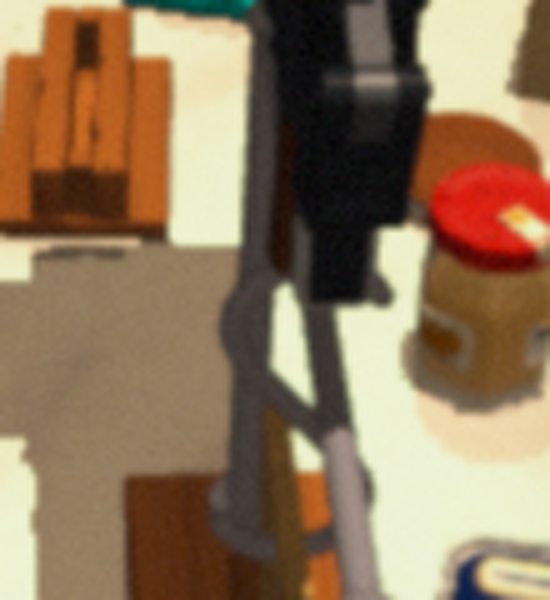

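View pics/v_wrist.png

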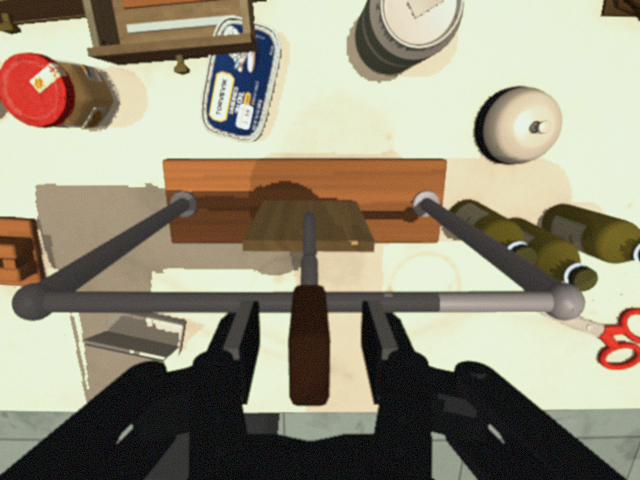

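Request:
jog_arm(
  steps=[
    {"claw":0.6,"slide":[0,0,5],"turn":[0,0,0]},
    {"claw":0.6,"slide":[0,0,12],"turn":[0,0,0]},
    {"claw":0.6,"slide":[0,0,20],"turn":[0,0,0]},
    {"claw":0.6,"slide":[0,0,25],"turn":[0,0,0]},
    {"claw":0.6,"slide":[0,0,25],"turn":[0,0,0]},
    {"claw":0.6,"slide":[0,0,15],"turn":[0,0,0]},
    {"claw":0.6,"slide":[0,0,0],"turn":[0,0,0]},
    {"claw":0.6,"slide":[0,0,0],"turn":[0,0,0]},
    {"claw":0.6,"slide":[0,0,0],"turn":[0,0,0]},
    {"claw":0.6,"slide":[0,0,0],"turn":[0,0,0]},
    {"claw":0.6,"slide":[0,0,0],"turn":[0,0,0]},
    {"claw":0.6,"slide":[0,0,0],"turn":[0,0,0]},
  ],
)

```text
time_s: 23.38
tcp_pos: [582.2, -205.1, 362.6]
ee_rot: [-3.14, -0.001, -1.574]
force: [0.9, -0.1, 0.3]
gripper_width: 51.2
```

```bash
python3 - <<'E'
from h import *
st=status(-0.2,0)
ims=[]
for i in range(6):
    im=capture('side')[:,:,::-1]; ims.append(im[230:400,310:400])
    for _ in range(2): capture('top')
cv2.imwrite('pics/w_side.png',im)
cv2.imwrite('pics/w_seq.png',cv2.resize(np.hstack(ims[::2]),None,fx=2.9,fy=2.9,interpolation=cv2.INTER_CUBIC))
print(env.observe()['time_s'])
E
```

```text
t 23.38 tcp [ 582.2 -205.1  362.6] C [ 582.3 -205.2  264. ] corr [ 0.07  0.07 -0.02] F [ 0.9 -0.1  0.3] w 51.2
24.2833
```

View pics/w_seq.png

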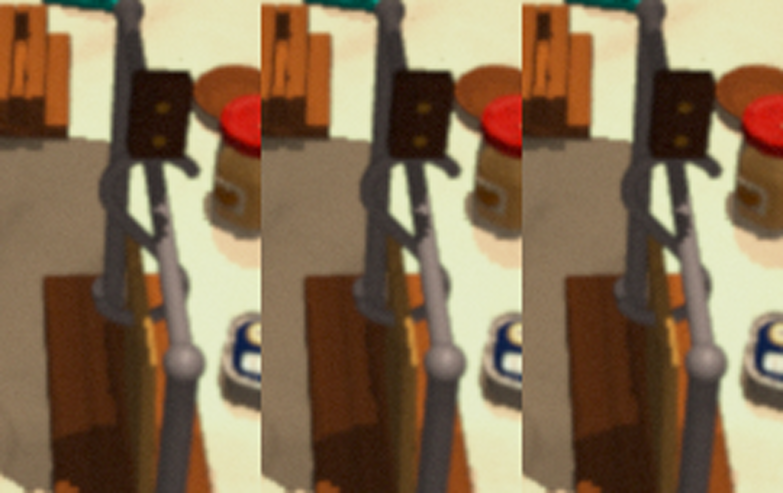

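Request:
jog_arm(
  steps=[
    {"claw":0.6,"slide":[0,0,20]},
    {"claw":0.6,"slide":[0,0,20]},
    {"claw":0.6,"slide":[0,0,0]},
    {"claw":0.6,"slide":[0,0,0]},
    {"claw":0.6,"slide":[0,0,0]},
    {"claw":0.6,"slide":[0,0,0]},
    {"claw":0.6,"slide":[0,0,0]},
    {"claw":0.6,"slide":[0,0,0]},
    {"claw":0.6,"slide":[0,0,0]},
    {"claw":0.6,"slide":[0,0,0]},
    {"claw":0.6,"slide":[0,0,0]},
    {"claw":0.6,"slide":[0,0,0]},
  ],
)

```text
invalid input
```

Request:
jog_arm(
  steps=[
    {"claw":0.6},
    {"claw":0.6},
    {"claw":0.6},
    {"claw":0.6},
    {"claw":0.6},
    {"claw":0.6},
    {"claw":0.6},
    {"claw":0.6},
    {"claw":0.6},
    {"claw":0.6},
    {"claw":0.6},
    {"claw":0.6},
  ],
)

```text
invalid input
```

Request:
jog_arm(
  steps=[
    {"claw":0.6,"slide":[0,0,0],"turn":[0,0,0]},
    {"claw":0.6,"slide":[0,0,0],"turn":[0,0,0]},
    {"claw":0.6,"slide":[0,0,0],"turn":[0,0,0]},
    {"claw":0.6,"slide":[0,0,0],"turn":[0,0,0]},
    {"claw":0.6,"slide":[0,0,0],"turn":[0,0,0]},
    {"claw":0.6,"slide":[0,0,0],"turn":[0,0,0]},
    {"claw":0.6,"slide":[0,0,0],"turn":[0,0,0]},
    {"claw":0.6,"slide":[0,0,0],"turn":[0,0,0]},
    {"claw":0.6,"slide":[0,0,0],"turn":[0,0,0]},
    {"claw":0.6,"slide":[0,0,0],"turn":[0,0,0]},
    {"claw":0.6,"slide":[0,0,0],"turn":[0,0,0]},
    {"claw":0.6,"slide":[0,0,0],"turn":[0,0,0]},
  ],
)

```text
time_s: 25.28
tcp_pos: [582.4, -205.2, 363.4]
ee_rot: [-3.139, -0.001, -1.574]
force: [0.4, 0.5, 0.0]
gripper_width: 51.3
```

```bash
python3 - <<'E'
from h import *
st=status(-0.2,0)
g=[];S=cal('side')
for i in range(16):
    im=capture('side'); g.append(cv2.cvtColor(im,cv2.COLOR_RGB2GRAY).astype(np.float32))
cv2.imwrite('pics/x_side.png',im[:,:,::-1])
# lateral sub-pixel shift of tab / board regions versus frame 0
for n,(x0,y0,w,h) in dict(tab=(350,250,32,32),board=(345,315,24,70),static=(400,340,40,40)).items():
    a=g[0][y0:y0+h,x0:x0+w]; win=cv2.createHanningWindow((w,h),cv2.CV_32F)
    print(n,[tuple(np.round(cv2.phaseCorrelate(a,b[y0:y0+h,x0:x0+w],win)[0],2)) for b in g[1:]])
w=capture('wrist');cv2.imwrite('pics/x_wrist.png',w[:,:,::-1])
t=capture('top');cv2.imwrite('pics/x_top.png',t[:,:,::-1])
crop('pics/x_side.png','pics/x_s2.png',310,230,100,170,3.5)
E
```

```text
t 25.28 tcp [ 582.4 -205.2  363.4] C [ 582.7 -205.3  264.8] corr [ 0.08  0.15 -0.02] F [0.4 0.5 0. ] w 51.3
tab [(np.float64(0.0), np.float64(-0.01)), (np.float64(0.43), np.float64(-0.13)), (np.float64(0.55), np.float64(-0.21)), (np.float64(12.07), np.float64(4.07)), (np.float64(11.76), np.float64(3.87)), (np.float64(0.09), np.float64(2.73)), (np.float64(10.18), np.float64(6.23)), (np.float64(10.46), np.float64(6.12)), (np.float64(12.94), np.float64(4.37)), (np.float64(12.9), np.float64(4.05)), (np.float64(15.56), np.float64(5.98)), (np.float64(12.44), np.float64(4.3)), (np.float64(13.08), np.float64(5.34)), (np.float64(13.5), np.float64(5.09)), (np.float64(5.88), np.float64(4.32))]
board [(np.float64(0.07), np.float64(0.22)), (np.float64(0.1), np.float64(0.03)), (np.float64(-0.08), np.float64(0.16)), (np.float64(0.1), np.float64(-0.16)), (np.float64(0.07), np.float64(0.2)), (np.float64(-0.09), np.float64(-0.05)), (np.float64(-0.04), np.float64(-0.01)), (np.float64(0.09), np.float64(0.22)), (np.float64(-0.15), np.float64(0.21)), (np.float64(-0.15), np.float64(0.13)), (np.float64(0.06), np.float64(0.1)), (np.float64(0.12), np.float64(0.06)), (np.float64(-0.05), np.float64(0.09)), (np.float64(-0.07), np.float64(0.18)), (np.float64(-0.01), np.float64(-0.04))]
static [(np.float64(-0.14), np.float64(0.04)), (np.float64(0.31), np.float64(-0.13)), (np.float64(0.45), np.float64(-0.14)), (np.float64(0.71), np.float64(-0.22)), (np.float64(0.8), np.float64(-0.15)), (np.float64(1.41), np.float64(-0.25)), (np.float64(1.66), np.float64(0.21)), (np.float64(1.64), np.float64(0.34)), (np.float64(2.38), np.float64(0.13)), (np.float64(0.6), np.float64(0.59)), (np.float64(2.9), np.float64(0.27)), (np.float64(7.97), np.float64(-0.2)), (np.float64(4.76), np.float64(-0.44)), (np.float64(6.07), np.float64(-0.87)), (np.float64(5.96), np.float64(-4.51))]
```

View pics/x_s2.png

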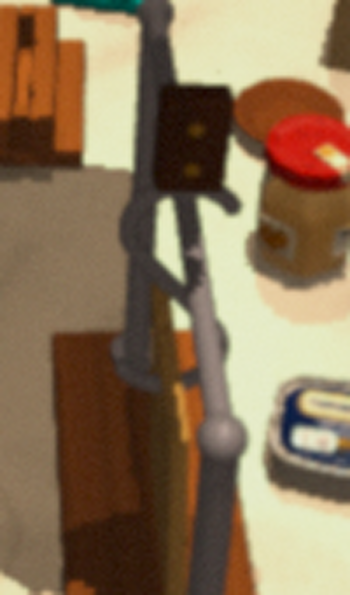

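View pics/x_wrist.png

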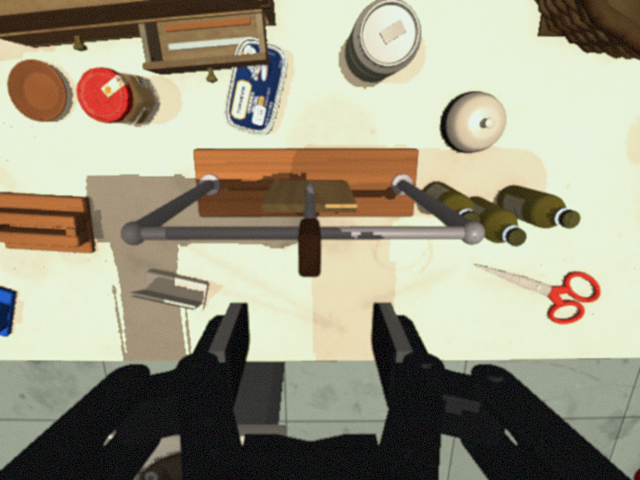

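View pics/x_top.png

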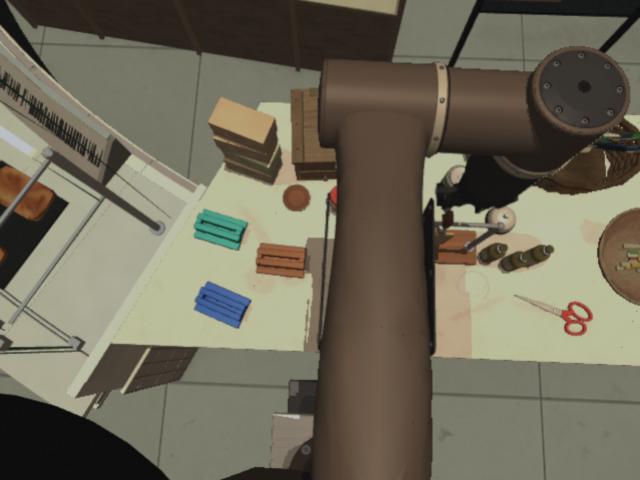

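Request:
jog_arm(
  steps=[
    {"claw":0.6,"slide":[0,0,0],"turn":[0,0,0]},
    {"claw":0.6,"slide":[0,0,0],"turn":[0,0,0]},
    {"claw":0.6,"slide":[0,0,0],"turn":[0,0,0]},
    {"claw":0.6,"slide":[0,0,0],"turn":[0,0,0]},
    {"claw":0.6,"slide":[0,0,0],"turn":[0,0,0]},
    {"claw":0.6,"slide":[0,0,0],"turn":[0,0,0]},
    {"claw":0.6,"slide":[0,0,0],"turn":[0,0,0]},
    {"claw":0.6,"slide":[0,0,0],"turn":[0,0,0]},
    {"claw":0.6,"slide":[0,0,0],"turn":[0,0,0]},
    {"claw":0.6,"slide":[0,0,0],"turn":[0,0,0]},
    {"claw":0.6,"slide":[0,0,0],"turn":[0,0,0]},
    {"claw":0.6,"slide":[0,0,0],"turn":[0,0,0]},
  ],
)

```text
time_s: 27.18
tcp_pos: [582.4, -205.1, 363.4]
ee_rot: [-3.139, -0.001, -1.574]
force: [0.3, 0.4, 0.4]
gripper_width: 51.4
```

Request:
jog_arm(
  steps=[
    {"claw":0.6,"slide":[0,0,0],"turn":[0,0,0]},
    {"claw":0.6,"slide":[0,0,0],"turn":[0,0,0]},
    {"claw":0.6,"slide":[0,0,0],"turn":[0,0,0]},
    {"claw":0.6,"slide":[0,0,0],"turn":[0,0,0]},
    {"claw":0.6,"slide":[0,0,0],"turn":[0,0,0]},
    {"claw":0.6,"slide":[0,0,0],"turn":[0,0,0]},
    {"claw":0.6,"slide":[0,0,0],"turn":[0,0,0]},
    {"claw":0.6,"slide":[0,0,0],"turn":[0,0,0]},
    {"claw":0.6,"slide":[0,0,0],"turn":[0,0,0]},
    {"claw":0.6,"slide":[0,0,0],"turn":[0,0,0]},
    {"claw":0.6,"slide":[0,0,0],"turn":[0,0,0]},
    {"claw":0.6,"slide":[0,0,0],"turn":[0,0,0]},
  ],
)

```text
time_s: 28.18
tcp_pos: [582.4, -205.1, 363.4]
ee_rot: [-3.139, -0.001, -1.574]
force: [0.2, 0.0, 0.8]
gripper_width: 51.2
```

```bash
python3 - <<'E'
from h import *
st=status(-0.2,0)
g=[]
for i in range(14):
    im=capture('side'); g.append(cv2.GaussianBlur(cv2.resize(im,None,fx=4,fy=4,interpolation=cv2.INTER_CUBIC),(0,0),2))
for n,(x0,y0,w,h) in dict(tab=(352,250,26,36),lowbow=(340,325,16,18),board_label=(355,330,14,40),tin=(388,335,50,40)).items():
    a=g[0][4*y0:4*(y0+h),4*x0:4*(x0+w)]; o=[]
    for b in g[1:]:
        r=cv2.matchTemplate(b[4*(y0-5):4*(y0+h+5),4*(x0-5):4*(x0+w+5)],a,cv2.TM_CCOEFF_NORMED); m=cv2.minMaxLoc(r)[3]; o.append(((m[0]-20)/4,(m[1]-20)/4))
    print(n,o)
w=capture('wrist');cv2.imwrite('pics/y_wrist.png',w[:,:,::-1])
E
```

```text
t 28.18 tcp [ 582.4 -205.1  363.4] C [ 582.7 -205.3  264.8] corr [ 0.08  0.15 -0.02] F [0.2 0.  0.8] w 51.2
tab [(0.0, 0.0), (0.0, 0.0), (0.0, 0.0), (0.0, 0.0), (0.0, 0.0), (0.0, 0.0), (0.0, 0.0), (0.0, 0.0), (0.0, 0.0), (0.0, 0.0), (0.0, 0.0), (0.0, 0.0), (0.0, 0.0)]
lowbow [(0.0, 0.0), (0.0, 0.0), (0.0, 0.0), (0.0, 0.0), (0.0, 0.0), (0.0, 0.0), (0.0, 0.0), (0.0, 0.0), (0.0, 0.0), (0.0, 0.0), (0.0, 0.0), (0.0, 0.0), (0.0, 0.0)]
board_label [(0.0, 0.0), (0.0, 0.0), (0.0, 0.0), (0.0, 0.0), (0.0, 0.0), (0.0, 0.0), (0.0, 0.0), (0.0, 0.0), (0.0, 0.0), (0.0, 0.0), (0.0, 0.0), (0.0, 0.0), (0.0, 0.0)]
tin [(0.0, 0.0), (0.0, 0.0), (0.0, 0.0), (0.0, 0.0), (0.0, 0.0), (0.0, 0.0), (0.0, 0.0), (0.0, 0.0), (0.0, 0.0), (0.0, 0.0), (0.0, 0.0), (0.0, 0.0), (0.0, 0.0)]
```

```bash
python3 -c "
from cell import job,env
print(job.finish_job()); print(env.observe()['time_s'])"
```

```text
the job is handed in; nothing more can be done
None
the job is handed in; nothing more can be done
```

I took the S-hook off the rail by its tab and passed its lower end through the board's hole. Then I lifted the board out of the foot, hung hook and board back on the rail, and handed the job in after about 29 s. No verdict was reported.

**Through the hole:** just before lifting, the measured arm pose put the bowl within about 1 mm of where I had located the hole. The side picture showed the tip in front of the board.

**Hanging:** I opened the fingers at about the same arm pose as the original grasp, about 4 mm along the rail from where the hook started. In the last side, wrist and top pictures:
- the hook hangs over the rail between the posts and the board hangs on its lower arc;
- the foot is empty;
- the open gripper is about 65 mm above the tab.

**Stillness:** the first motion check used phase correlation and was unusable, because it reported "motion" even for a fixed object. I waited about 2 s more and repeated it with template matching over roughly 0.7 s. That showed no movement (at most 0.25 px) of the tab, lower arc or board.

**Not confirmed:**
- I did not measure the crown's height on the rail at the end.
- The final side picture shows the hook leaning a few degrees.
- The sign and jar looked untouched, and I did not measure their positions again.
- Two jog calls were refused as "invalid input" and moved nothing.

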